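# Set a two-tier firing stack on the kiln base

### The job

Set up the two-tier firing stack on the kiln base: stand the two tall props on the two prop marks at its ends, square to the marks, put the clay cup upright midway between them, and bridge the two props with the long kiln bat, centred over the base and in line with it. Then lay the fish plaque flat and lengthwise on the middle of the bat. Leave the two short props where they stand: they are too low for the cup.

Things in the scene. Friction and masses are not known exactly. Their poses are not given: they have to be found in the camera images.
- kiln_base: Fixed kiln base: dark steel plate 120 x 240 mm (x, y) with a buff hearth slab 92 x 212 mm, whose white flat top is 30 mm above the bench. Origin: centre of its underside; z up, y along its length. Two brown outlines on the top, 57 (x) by 30 mm (y), are the prop marks, centred at x = 0, y = +75 and y = -75 mm. The cup belongs at x = y = 0 between them.
- tall_prop_1: First of two equal tall props: upright kiln prop of buff clay, a hollow block with two rectangular holes down through it, 55 mm along its x axis, 28 mm along its y axis, 78 mm high; origin at the centre of its underside, z up; grip it by either pair of sides.
- tall_prop_2: Second of two equal tall props: upright kiln prop of buff clay, a hollow block with two rectangular holes down through it, 55 mm along its x axis, 28 mm along its y axis, 78 mm high; origin at the centre of its underside, z up; grip it by either pair of sides.
- short_prop_1: A short prop, not to be used: upright kiln prop of buff clay, a hollow block with two rectangular holes down through it, 55 mm along its x axis, 28 mm along its y axis, 50 mm high; origin at the centre of its underside, z up; grip it by either pair of sides.
- short_prop_2: A short prop, not to be used: upright kiln prop of buff clay, a hollow block with two rectangular holes down through it, 55 mm along its x axis, 28 mm along its y axis, 50 mm high; origin at the centre of its underside, z up; grip it by either pair of sides.
- cup: Unglazed clay cup without handle, standing mouth up, 60 mm high, 58 mm outside diameter over its upper half (the foot is 40 mm), wall 4 mm. Origin at the centre of its underside, z up.
- bat: Kiln bat: a plain flat slab of buff refractory, 60 mm (x) by 200 mm (y, its length) by 10 mm thick, about 0.25 kg, lying flat on the bench. Origin at the centre of its underside, z up.
- fish_plaque: Fish-shaped flat clay plaque, 40 mm wide (x, at the middle of the body) by 75 mm long (y, head to tail) by 9 mm thick, about 30 g, lying by itself on the bare bench between the kiln base and the pile of plaques, among the props. Origin at the centre of its underside, z up. Either way round is right.
There are look-alikes about, which are no part of the job. What is shaped like the cup but orange is not meant.

How it is judged:
By the outcome, as a careful person would: the job done as asked, in the order asked, and still so for the second after the job is handed in, with the robot touching nothing.
It also fails if it takes over 125 s, if anything falls off the work surface, if the arm or the gripper's body presses on something with over 40 N, if the wrist force passes 120 N, or if a joint passes its speed limit or range.

### The arm

A 6-joint arm with a two-finger parallel gripper is mounted at the origin on the work surface; the furniture and walls round the work are solid. World frame = base frame: x ahead of the robot, y to its left, z up, the work surface at z = 0. Lengths are in m, angles in rad, forces in N, time in s.
With the tool pointing down it reaches from about 0.35 to 0.975 m from the base axis. Payload 4.9 kg.
Tool frame: the origin (TCP) lies at the very end of the fingers, on their centre line; the grasp point (between the pads) lies behind it (manip.pinch_z is the y of the grasp point in the tool frame, in m); y points along the fingers, x is the direction in which the jaws open and shut, and the axes are right-handed (so a half turn about y gives the same grasp; the last joint's range is limited). The gripper opens to 85 mm and grips with 20 to 120 N. Pads are 22 mm wide; open, the fingers measure 114 mm over their backs; the gripper's body (76 mm by 85 mm) begins 54 mm behind the grasp point. The pads swing forward as they close: fully open they stand 13 mm farther back than shut.
Start: joints at [-1.382, 0.053, 1.613, -0, 1.476, -0.119], TCP at [0.189, -0.596, 0.231] pointing down, gripper open.
Joint ranges: [-3.01, 3.01], [-1.01, 2.22], [0.06, 2.58], [-1.02, 4.17], [0.09, 2.62], [-3.14, 3.14]. Speed limits (rad/s): [2.57, 2.57, 3.14, 3.14, 3.14, 3.14].

### API

Orientations are given as a unit quaternion [w, x, y, z].
In Python, from plant import manip gives the robot as it stands.
- The arm moves only by the tool drive_tool, never from a script. Its argument "motion" is a list of rows, each a list of 3 entries, a list of its own where there are three numbers: the shift along the tool's x, y, z in units of 25 mm (1.0 is 25 mm), then the turn, a rotation vector about the tool's x, y, z in units of 5 degrees (1.0 is 5 degrees), then the closure, from -1 (fully open) to 1 (shut). A call has 1 to 12 rows; each row shifts and turns the commanded pose from where the row before left it, along the tool's axes as they then stand; what a row does not reach is not made up. A row lasts 1/10 s, in which the tool goes at most 50 mm and 8.59 degrees, less where a joint would pass 70% of its speed; a pose out of reach is approached as far as the arm can. A call is refused whole if a number of a shift passes 1 or a number of a turn 1, either way. A call with a gripper value outside its range is refused whole. The fingers move at their own pace and stop on an object; the grip force is fixed at half the most. Time passes only in rows, so rows that do not move let the fingers close. It gives the time, the measured TCP pose, the force and the opening at its end, in the units of the state.
- manip.state(): the state, without advancing time (a new reading comes with each control period).
- manip.grab_frame(name): name is "side" or "top" or "wrist"; returns a dict with "img" (480x640x3 uint8, blue, green, red), "range_z" (480x640 float32, m along the optical axis (not along the pixel's ray), 0 where there is no reading), "camera_matrix" (3x3 intrinsics, pixels), "k1" (the pictures are not rectified: a ray, as slopes to the right and down, at radius r is drawn at 1 + k1 r^2 times it, then the intrinsics apply), "world_from_camera" (4x4, takes a point from camera to world coordinates); the wrist camera has in their place "T_tool_cam" (4x4, takes a point from camera to tool coordinates, whose origin is the TCP and whose axes are the tool frame's). Camera axes: x right, y down, z forward; pixel columns grow to the right and rows downward; lengths in m; the calibration is good to about 2 mm. A picture is of the moment at which its call begins: read the wrist's pose just before it.
- manip.job_done(): hands the job in, once; it reports no verdict.
The state is a dict: "time": time; "joint_pos": joint angles; "joint_vel": joint speeds; "joint_efforts": joint torques, N m; "tool_pos": TCP position; "tool_rot": TCP orientation; "contact_force": force on the tool from outside, world axes, zero at the start; "ft_torque": the same for the moment, N m; "gripper_width": opening from 0.0 (shut) to 1.0 (fully open).
Only numpy, scipy, OpenCV 4.12 (cv2) and the standard library are available. Lean on these libraries where they do the work, as an engineer would, in place of code of your own. Each camera call takes 0.05 s, during which the arm holds its last target. There are 200 camera calls.

## Working session

There is one attempt and no reset: what is moved stays moved. The work goes in short steps, Python scripts to look and compute and a tool call to move; the robot and the scene stay as the last step left them, time stands still between calls to the robot, and variables do not carry over. Pictures are saved under pics/ and viewed, about 12 in all and at most 16, crops included, and the job is handed in when it is done.

Besides the shell and the picture viewer there is one more tool, called as name([rows], argument=value, ...), one row to a line, values as JSON. drive_tool: Moves the arm, as the interface text tells. Its arguments: {"type":"object","properties":{"motion":{"type":"array","items":{"type":"array"}}},"required":["motion"]}

```bash
ls; mkdir -p pics; python3 - <<'E'
from plant import manip
import cv2,numpy as np
s=manip.state(); print(s); print(manip.pinch_z)
for n in("top","side"):
    f=manip.grab_frame(n); cv2.imwrite(f"pics/{n}0.png",f["img"]); np.savez(f"{n}0.npz",**f)
    print(n,f["camera_matrix"],f["k1"],f["world_from_camera"])
f=manip.grab_frame("wrist");print(f["T_tool_cam"],f["camera_matrix"],f["k1"])
E
```

```text
pics
{'time': 0.0, 'joint_pos': array([-1.38194766e+00,  5.33581185e-02,  1.61428680e+00, -4.62646590e-05,
        1.47596220e+00, -1.18995096e-01]), 'joint_vel': array([ 0.00060231, -0.0009868 ,  0.00101966,  0.0006238 ,  0.00115922,
        0.0008605 ]), 'joint_efforts': array([ 1.27907384e-03, -3.93680906e+01, -3.70172703e+01, -1.04534425e-05,
        7.00729986e-03,  2.21043365e-05]), 'tool_pos': array([ 0.18925324, -0.59501668,  0.23006652]), 'tool_rot': array([ 0.57122055, -0.57027293,  0.41796181, -0.41689782]), 'contact_force': array([ 0.20729683,  0.78891198, -0.35443783]), 'ft_torque': array([ 0.01257462,  0.0004424 , -0.03987107]), 'gripper_width': 0.9997858187081933}
-0.0187
top [[613.80104869   0.         315.77092461]
 [  0.         613.80104869 248.04454372]
 [  0.           0.           1.        ]] -0.1563537912537499 [[-0.04370678 -0.97769101  0.20545074  0.29957833]
 [-0.99903706  0.0419837  -0.01274078  0.12095479]
 [ 0.00383097 -0.20580976 -0.97858452  1.21866414]
 [ 0.          0.          0.          1.        ]]
side [[491.64207359   0.         314.4594674 ]
 [  0.         491.64207359 241.31908046]
 [  0.           0.           1.        ]] -0.04677751628542394 [[-0.99631246 -0.05136762  0.06872305  0.45830509]
 [-0.08573584  0.62680736 -0.77444296  0.9225523 ]
 [-0.00329482 -0.7774792  -0.62890003  0.69725368]
 [ 0.          0.          0.          1.        ]]
[[ 9.99999851e-01 -5.22587479e-04 -1.54640835e-04 -2.24077188e-04]
 [ 8.95167080e-06 -2.67962501e-01  9.63429342e-01 -1.41963368e-01]
 [-5.44914056e-04 -9.63429201e-01 -2.67962457e-01  6.83946440e-02]
 [ 0.00000000e+00  0.00000000e+00  0.00000000e+00  1.00000000e+00]] [[367.27938658   0.         322.94074183]
 [  0.         367.27938658 238.28908146]
 [  0.           0.           1.        ]] -0.029046599448850144
```

View pics/top0.png

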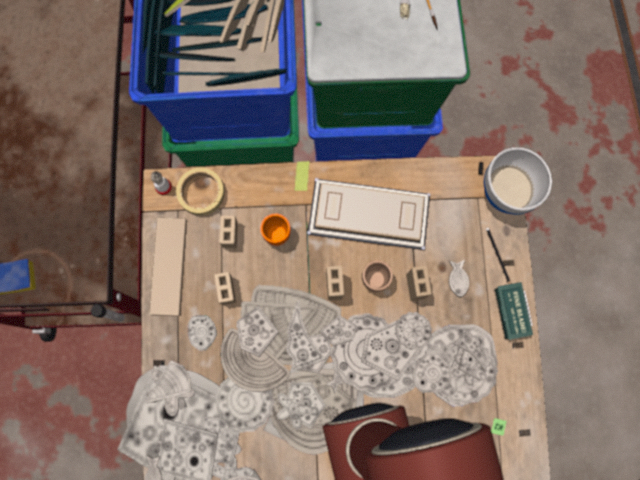

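View pics/side0.png

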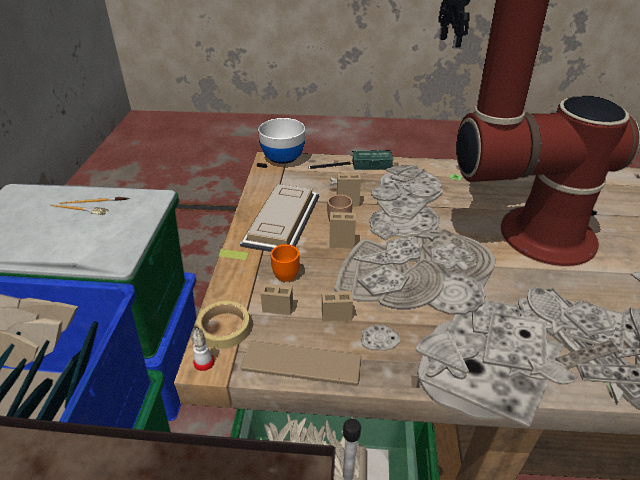

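Top view: kiln base (369,213), clay cup (377,277), orange look-alike (276,229). The props at (335,281) and (420,281) look tall, those at (228,230) and (224,288) short. Bat (169,267), fish (458,278), and an oval plaque (201,332) that isn't a fish. Next I'll measure these with depth and check them in one enlarged crop.

```bash
cat > h.py <<'E'
import numpy as np,cv2
from scipy.spatial.transform import Rotation as R
def cloud(f,T):
    K=f["camera_matrix"];k=float(f["k1"])
    v,u=np.mgrid[0:480,0:640].astype(float)
    p=cv2.undistortPoints(np.stack([u,v],-1).reshape(-1,1,2),K,np.array([k,0,0,0.]),None,None,).reshape(480,640,2)
    z=f["range_z"]; P=np.dstack([p*z[...,None],z]); 
    W=P@T[:3,:3].T+T[:3,3]; W[z==0]=np.nan
    return W
def rot(q): return R.from_quat([q[1],q[2],q[3],q[0]])
def wristT(f,s):
    T=np.eye(4);T[:3,:3]=rot(s["tool_rot"]).as_matrix();T[:3,3]=s["tool_pos"]
    return T@f["T_tool_cam"]
def rect(W,box,zlo,zhi):
    u0,v0,u1,v1=box; w=W[v0:v1,u0:u1].reshape(-1,3); w=w[(w[:,2]>zlo)&(w[:,2]<zhi)]
    (c,sz,a)=cv2.minAreaRect((w[:,:2]*1000).astype(np.float32))
    return np.round(c,1),np.round(sz,1),round(a,1),np.round(np.percentile(w[:,2],[10,50,90])*1000,1),len(w)
E
python3 - <<'E'
from h import *
f=np.load("top0.npz"); W=cloud(f,f["world_from_camera"])
print("bench z",np.nanmedian(W[300:310,190:215,2]), W[250,200])
for n,b,lo,hi in [("propA",(322,260,350,303),.04,.1),("propB",(405,260,436,303),.04,.1),("s1",(214,210,242,250),.035,.1),("s2",(210,268,238,310),.035,.1),
 ("bat",(148,212,190,320),.006,.02),("fish",(443,255,474,302),.005,.02),("cup",(358,258,396,297),.045,.1),("base",(315,185,425,240),.022,.04),("basefull",(300,170,435,252),.006,.04)]:
    print(n,*rect(W,b,lo,hi))
img=f["img"][170:320,140:500]; cv2.imwrite("pics/crop0.png",cv2.resize(img,None,fx=2.2,fy=2.2,interpolation=cv2.INTER_CUBIC))
E
```

```text
bench z 0.0013765992814546157 [0.56112407 0.34062864 0.00168149]
propA [475.3  73.6] [54.4 28.5] 1.4 [54.1 78.1 81.1] 403
propB [468.3 -90.1] [56.1 29.4] 5.1 [49.7 77.  81.5] 537
s1 [589.2 277.7] [29.2 56.8] 86.8 [43.7 50.3 53.9] 366
s2 [476.7 286.3] [56.2 28.9] 8.0 [44.2 50.9 54. ] 369
bat [534.7 405.6] [ 87.5 219.6] 89.5 [ 8.5 11.7 14.8] 2912
fish [ 481.6 -179.4] [61.3 95.4] 84.5 [ 6.   9.7 12.9] 554
cup [485.  -9.] [56.6 55.2] 68.5 [50.2 59.8 63.4] 256
base [619.   -5.8] [220.4 100.9] 82.3 [28.4 31.5 34.5] 4732
basefull [629.4  -2.2] [273.5 172.3] 87.5 [11.6 30.2 34. ] 6795
```

View pics/crop0.png

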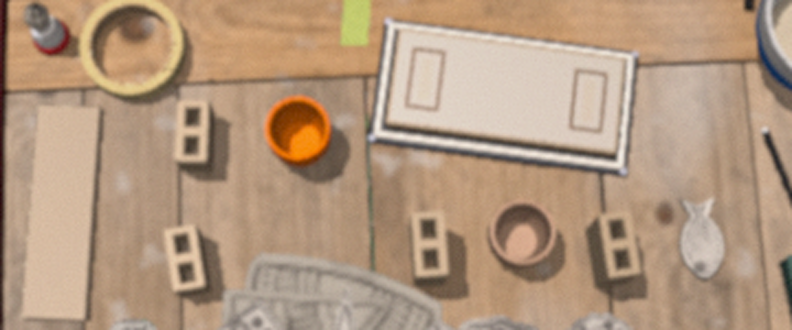

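```bash
cat >> h.py <<'E'
def go(x,y,z=None,yaw=None,s=None,q=False):
    """print needed shift in units (current tool axes) and turn (units about tool y); yaw = tool-x heading, deg, mod 180"""
    from plant import manip
    s=s or manip.state(); r=rot(s["tool_rot"]); M=r.as_matrix(); p=s["tool_pos"]
    h=np.degrees(np.arctan2(M[1,0],M[0,0]))
    d=np.array([x,y,p[2] if z is None else z])-p
    print("t",round(s["time"],2),"p",np.round(p*1000,1),"hd %.2f tilt %.2f"%(h,np.degrees(np.arccos(-M[2,1]))),"w %.3f"%s["gripper_width"],"F",np.round(s["contact_force"],1),"j6 %.2f"%s["joint_pos"][5])
    print(" units now",np.round(M.T@d/.025,2),end=" ")
    if yaw is not None:
        dy=(yaw-h+90)%180-90
        # level the tool and set heading
        Y=np.radians(h+dy); X=np.array([np.cos(Y),np.sin(Y),0]);yy=np.array([0,0,-1.]);G=np.column_stack([X,yy,np.cross(X,yy)])
        rv=R.from_matrix(M.T@G).as_rotvec(degrees=True)/5
        print("turn",np.round(rv,2),"units after turn",np.round(G.T@d/.025,2),end="")
    print()
E
python3 - <<'E'
from h import *
go(.62,-.005,.26,82.3)
f=np.load("top0.npz"); W=cloud(f,f["world_from_camera"])
P=W.reshape(-1,3)
for x in np.arange(.36,.56,.02):
    print(round(x,2),[int(np.nan_to_num(1000*np.nanpercentile(q[:,2],90))) if len(q:=P[(abs(P[:,0]-x)<.01)&(abs(P[:,1]-y)<.01)]) else -1 for y in np.arange(.12,-.23,-.02)])
E
```

```text
t 0.15 p [ 189.3 -595.1  230.3] hd -72.36 tilt 0.09 w 1.000 F [-0.4  0.2 -0.4] j6 -0.12
 units now [-17.28  -1.15  23.57] turn [ 0.    5.07 -0.02] units after turn [-25.7   -1.19  13.91]
0.36 [46, 38, 53, 51, 46, 51, 51, 50, 53, 54, 52, 49, 13, 11, 56, 54, 50, 12]
0.38 [37, 52, 52, 50, 48, 49, 50, 49, 53, 53, 51, 48, 11, 12, 11, 12, 11, 11]
0.4 [13, 44, 48, 47, 46, 34, 32, 32, 51, 52, 49, 48, 3, 4, 3, 4, 3, 3]
0.42 [23, 13, 14, 15, 30, 30, 26, 3, 4, 5, 46, 3, 3, 4, 4, 3, 3, 3]
0.44 [21, 13, 69, 53, 3, 4, 4, 3, 4, 5, 79, 80, 3, 3, 4, 9, 3, 3]
0.46 [13, 8, 80, 80, 4, 35, 60, 61, 3, 3, 80, 80, 3, 3, 11, 12, 10, 3]
0.48 [3, 3, 80, 79, 3, 60, 10, 15, 62, 4, 80, 81, 3, 4, 11, 13, 11, 3]
0.5 [4, 4, 79, 80, 4, 58, 59, 60, 61, 4, 79, 80, 4, 4, 9, 12, 4, 3]
0.52 [3, 3, 3, 4, 3, 3, 60, 59, 3, 4, 4, 3, 4, 4, 6, 8, 4, 4]
0.54 [4, 4, 4, 4, 4, 5, 4, 3, 3, 4, 10, 14, 9, 4, 3, 4, 3, 3]
0.56 [4, 4, 4, 4, 8, 12, 16, 16, 28, 32, 31, 33, 15, 4, 4, 3, 3, 3]
```

drive_tool([
  [[-1, 0, 0.5], [0, 1, 0], -1],
  [[-1, 0, 0.5], [0, 1, 0], -1],
  [[-1, 0, 0.5], [0, 1, 0], -1],
  [[-1, 0, 0.5], [0, 1, 0], -1],
  [[-1, 0, 0.6], [0, 1, 0], -1],
  [[-1, 0, 0.6], [0, 0, 0], -1],
  [[-1, 0, 0.6], [0, 0, 0], -1],
  [[-1, 0, 0.6], [0, 0, 0], -1],
  [[-1, 0, 0.6], [0, 0, 0], -1],
  [[-1, 0, 0.6], [0, 0, 0], -1],
  [[-1, 0, 0.6], [0, 0, 0], -1],
  [[-1, 0, 0.6], [0, 0, 0], -1],
])

```text
time: 1.35
tool_pos: [0.3639, -0.3033, 0.231]
tool_rot: [0.467, -0.467, 0.531, -0.531]
contact_force: [0.3, -0.1, 0.1]
gripper_width: 0.999
```

```bash
python3 -c "
from h import *
go(.62,-.005,.28,82.3);go(.54,-.005,.28,82.3)"
```

```text
t 1.35 p [ 363.9 -303.3  231. ] hd -97.37 tilt 0.01 w 0.999 F [ 0.3 -0.1  0.1] j6 0.85
 units now [-13.15  -1.96   8.63] turn [ 0.    0.07 -0.  ] units after turn [-13.2   -1.96   8.55]
t 1.35 p [ 363.9 -303.3  231. ] hd -97.37 tilt 0.01 w 0.999 F [ 0.3 -0.1  0.1] j6 0.85
 units now [-12.74  -1.96   5.46] turn [ 0.    0.07 -0.  ] units after turn [-12.77  -1.96   5.38]
```

drive_tool([
  [[-1, -0.2, 0.7], [0, 0, 0], -1],
  [[-1, -0.2, 0.7], [0, 0, 0], -1],
  [[-1, -0.2, 0.7], [0, 0, 0], -1],
  [[-1, -0.2, 0.7], [0, 0, 0], -1],
  [[-1, -0.2, 0.7], [0, 0, 0], -1],
  [[-1, -0.2, 0.7], [0, 0, 0], -1],
  [[-1, -0.2, 0.7], [0, 0, 0], -1],
  [[-1, -0.2, 0.7], [0, 0, 0], -1],
  [[-1, -0.2, 0.7], [0, 0, 0], -1],
  [[-1, -0.2, 0.7], [0, 0, 0], -1],
  [[-1, 0, 0.7], [0, 0, 0], -1],
  [[0, 0, 0], [0, 0, 0], -1],
])

```text
time: 2.55
tool_pos: [0.5908, -0.054, 0.2808]
tool_rot: [0.468, -0.468, 0.531, -0.53]
contact_force: [0.6, 0.1, 1.0]
gripper_width: 1.0
```

```bash
cat >> h.py <<'E'
def snap(name):
    from plant import manip
    s=manip.state(); f=manip.grab_frame("wrist"); T=wristT(f,s); np.savez(name+".npz",T=T,**f)
    cv2.imwrite(f"pics/{name}.png",f["img"]); return f,T
def pix(f,T,uv,z):
    """pixels -> world at height z"""
    p=cv2.undistortPoints(np.array(uv,float).reshape(-1,1,2),f["camera_matrix"],np.array([float(f["k1"]),0,0,0.])).reshape(-1,2)
    d=np.c_[p,np.ones(len(p))]@T[:3,:3].T; o=T[:3,3]
    return o+d*((z-o[2])/d[:,2])[:,None]
E
python3 -c "
from h import *
go(.62,-.005,.28,82.3)
f,T=snap('w1')"
```

```text
t 2.55 p [590.8 -54.  280.8] hd -97.16 tilt 0.06 w 1.000 F [0.6 0.1 1. ] j6 1.48
 units now [-2.09  0.03  0.91] turn [ 0.    0.11 -0.01] units after turn [-2.1   0.03  0.89]
```

View pics/w1.png

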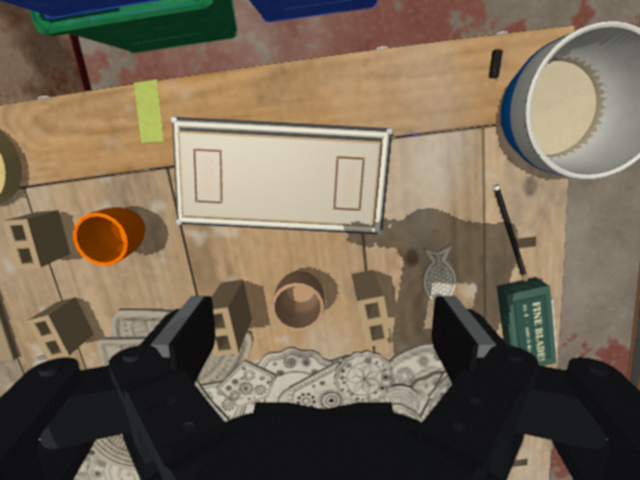

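```bash
python3 -c "
from h import *
im=cv2.imread('pics/w1.png')[140:220,180:380]
cv2.imwrite('pics/w1c.png',cv2.resize(im,None,fx=4,fy=4,interpolation=cv2.INTER_CUBIC))"
```

```text
(no output)
```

View pics/w1c.png

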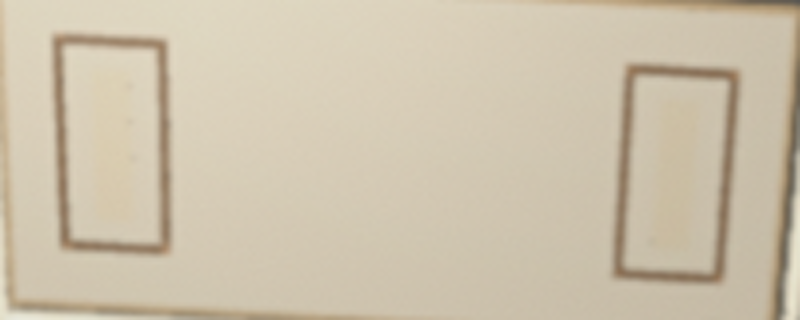

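```bash
python3 - <<'E'
from h import *
f=np.load('w1.npz');T=f["T"]
L=np.array([(54,36),(166,40),(169,251),(62,247)]);Rr=np.array([(628,66),(738,71),(720,281),(615,275)])
uv=np.r_[L,Rr]/4+[180-.375,140-.375]
P=pix(f,T,uv,.030)[:,:2]
# model: image up=+x, left=+y
m=lambda yc:[(28.5,yc+15),(28.5,yc-15),(-28.5,yc-15),(-28.5,yc+15)]
M=np.array(m(75)+m(-75))/1000
A,_=cv2.estimateAffinePartial2D(M,P); s=np.hypot(A[0,0],A[1,0])
print("base c",A[:,2],"yaw",np.degrees(np.arctan2(A[1,0],A[0,0])),"scale",s)
print(np.round((P-(M@A[:,:2].T+A[:,2]))*1000,1))
W=cloud(f,T)
for n,b,lo,hi in [("A",(205,260,255,360),.07,.09),("B",(345,262,400,350),.07,.09),("cup",(262,262,335,335),.05,.075)]:
    print(n,*rect(W,b,lo,hi))
w=W[240:305,415:465].reshape(-1,3); w=w[(w[:,2]>.006)&(w[:,2]<.02)];print("fish",np.median(w,0))
E
```

```text
Traceback (most recent call last):
cv2.error: OpenCV(4.12.0) /io/opencv/modules/calib3d/src/ptsetreg.cpp:1108: error: (-215:Assertion failed) count >= 0 && to.checkVector(2) == count in function 'estimateAffinePartial2D'
```

```bash
cat > b.py <<'E'
from h import *
def basefit(P):
    m=lambda yc:[(28.5,yc+15),(28.5,yc-15),(-28.5,yc-15),(-28.5,yc+15)]
    M=np.array(m(75)+m(-75))/1000
    Pc=P.mean(0); U,S,Vt=np.linalg.svd((M-M.mean(0)).T@(P-Pc)); Rm=Vt.T@np.diag([1,np.linalg.det(Vt.T@U.T)])@U.T
    print("base c",np.round(Pc*1000,1),"yaw %.2f"%np.degrees(np.arctan2(Rm[1,0],Rm[0,0])),"scale",S.sum()/(M**2).sum())
    print(np.round((P-Pc-M@Rm.T)*1000,1).tolist())
if __name__=="__main__":
    f=np.load('w1.npz');T=f["T"]
    L=np.array([(54,36),(166,40),(169,251),(62,247)]);Rr=np.array([(628,66),(738,71),(720,281),(615,275)])
    uv=np.r_[L,Rr]/4+[180-.375,140-.375]
    basefit(pix(f,T,uv,.030)[:,:2])
    W=cloud(f,T)
    for n,b,lo,hi in [("A",(205,260,255,360),.07,.09),("B",(345,262,400,350),.07,.09),("cup",(262,262,335,335),.05,.075)]:
        print(n,*rect(W,b,lo,hi))
    w=W[240:305,415:465].reshape(-1,3); w=w[(w[:,2]>.006)&(w[:,2]<.02)];print("fish",np.median(w,0))
E
python3 b.py
```

```text
base c [620.4  -8.9] yaw -10.26 scale 0.9957753328674119
[[-0.9, -0.3], [-0.3, 0.3], [0.9, 0.3], [0.3, -0.5], [-0.8, -0.5], [-0.3, 0.6], [0.7, 0.7], [0.5, -0.7]]
A [474.5  70.1] [28.3 55.6] 89.8 [72.3 76.8 78. ] 830
B [467.  -91.5] [55.9 28.2] 5.1 [74.5 77.1 78.1] 1049
cup [485.  -11.4] [57.2 56.4] 39.3 [52.  58.5 59.9] 829
fish [ 0.47848298 -0.18063641  0.00786591]
```

```bash
python3 -c "
from h import *
go(.4745,.0705,.12,90)"
```

```text
t 2.6 p [589.9 -55.2 280.6] hd -97.23 tilt 0.07 w 1.002 F [ 0.1 -1.  -0.9] j6 1.48
 units now [-4.41  6.43 -5.2 ] turn [ 0.01 -1.45 -0.  ] units after turn [-5.03  6.43 -4.62]
```

drive_tool([
  [[0, 0, 0], [0, -0.75, 0], -0.3],
  [[0, 0, 0], [0, -0.7, 0], -0.3],
  [[-1, 0.5, -1], [0, 0, 0], -0.3],
  [[-1, 0.5, -1], [0, 0, 0], -0.3],
  [[-1, 0.5, -1], [0, 0, 0], -0.3],
  [[-1, 0.7, -1], [0, 0, 0], -0.3],
  [[-1, 1, -0.6], [0, 0, 0], -0.3],
  [[0, 1, 0], [0, 0, 0], -0.3],
  [[0, 1, 0], [0, 0, 0], -0.3],
  [[0, 0, 0], [0, 0, 0], -0.3],
])

```text
time: 3.6
tool_pos: [0.4714, 0.0683, 0.1471]
tool_rot: [0.497, -0.501, 0.503, -0.499]
contact_force: [0.1, 1.0, -0.4]
gripper_width: 0.651
```

```bash
python3 -c "
from h import *
go(.4745,.0705,.038,90)"
```

```text
t 3.6 p [471.4  68.3 147.1] hd -90.15 tilt 0.46 w 0.651 F [ 0.1  1.  -0.4] j6 1.56
 units now [-0.09  4.36  0.16] turn [ 0.09 -0.03  0.  ] units after turn [-0.09  4.36  0.13]
```

drive_tool([
  [[-0.1, 0.7, 0.1], [0.1, 0, 0], -0.3],
  [[0, 0.7, 0], [0, 0, 0], -0.3],
  [[0, 0.8, 0], [0, 0, 0], -0.3],
  [[0, 0.8, 0], [0, 0, 0], -0.3],
  [[0, 0.8, 0], [0, 0, 0], -0.3],
  [[0, 0.5, 0], [0, 0, 0], -0.3],
  [[0, 0, 0], [0, 0, 0], -0.3],
  [[0, 0, 0], [0, 0, 0], 1],
  [[0, 0, 0], [0, 0, 0], 1],
  [[0, 0, 0], [0, 0, 0], 1],
  [[0, 0, 0], [0, 0, 0], 1],
  [[0, 0, 0], [0, 0, 0], 1],
])

```text
time: 4.8
tool_pos: [0.4795, 0.0712, 0.0455]
tool_rot: [-0.502, 0.497, -0.497, 0.503]
contact_force: [-0.1, -2.1, 6.1]
gripper_width: 0.322
```

```bash
python3 -c "
from h import *
go(.4745,.0705,.038,90)
y=np.radians(-10.26)
for k in(.075,-.075): print(.6204-k*np.sin(y),-.0089+k*np.cos(y))"
```

```text
t 4.8 p [479.5  71.2  45.5] hd -90.11 tilt 0.68 w 0.322 F [-0.1 -2.1  6.1] j6 1.57
 units now [ 0.03  0.3  -0.2 ] turn [-0.14 -0.02  0.  ] units after turn [ 0.03  0.3  -0.2 ]
0.6337586467698157 0.06490072192383547
0.6070413532301842 -0.08270072192383549
```

drive_tool([
  [[0, -0.5, 0], [0, 0, 0], 1],
  [[0, -0.8, 0], [0, 0, 0], 1],
  [[0, -1, 0], [0, 0, 0], 1],
  [[0, -1, 0], [0, 0.5, 0], 1],
  [[0, -1, 0], [0, 0.5, 0], 1],
  [[0, 0, 0], [0, 0.5, 0], 1],
  [[0, 0, 0], [0, 0.5, 0], 1],
  [[0, 0, 0], [0, 0, 0], 1],
  [[0, 0, 0], [0, 0, 0], 1],
])

```text
time: 5.7
tool_pos: [0.4767, 0.0715, 0.151]
tool_rot: [-0.456, 0.452, -0.54, 0.544]
contact_force: [-0.5, -0.2, -1.6]
gripper_width: 0.323
```

```bash
python3 -c "
from h import *
go(.6338,.0649,.14,-100.26)
f,T=snap('w2')
t=cloud(f,f['T_tool_cam'])
m=(abs(t[...,0])<.013)&(abs(t[...,2])<.05)&(t[...,1]>-.07)&(t[...,1]<.05)
p=t[m];print(len(p),np.round(np.percentile(p,[1,5,50,95,99],axis=0)*1000,1))
for y in range(-60,50,8):
  q=p[(p[:,1]*1000>y)&(p[:,1]*1000<=y+8)]
  if len(q)>3: print(y,len(q),np.round([q[:,2].min()*1000,q[:,2].max()*1000],1))
"
```

```text
t 5.7 p [476.7  71.5 151. ] hd -100.06 tilt 0.45 w 0.323 F [-0.5 -0.2 -1.6] j6 1.74
 units now [-0.84  0.49  6.23] turn [-0.09  0.04 -0.02] units after turn [-0.86  0.44  6.23]
13069 [[-12.8 -65.7 -26.8]
 [-11.8 -32.6 -26.3]
 [  0.  -30.    4.2]
 [ 11.9  21.   22.7]
 [ 12.8  40.3  23. ]]
-44 5 [-1.  11.1]
-36 6839 [-27.5  23.6]
-28 1650 [-27.5  23.4]
-20 1358 [-27.4  23.3]
-12 1032 [-27.5  23.1]
-4 652 [-1.2 23. ]
4 393 [-1.3 22.9]
12 279 [21.5 22.8]
20 243 [21.6 22.7]
28 215 [21.5 22.5]
36 184 [21.4 22.5]
44 46 [21.5 22.4]
```

View pics/w2.png

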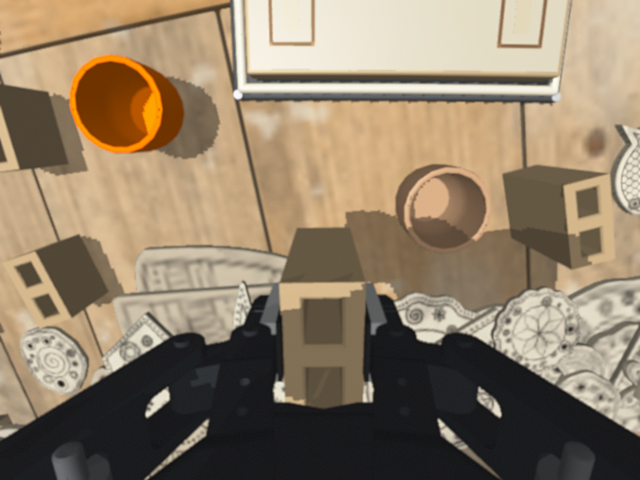

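```bash
python3 -c "
from h import *
go(.6382,.0641,.095,-100.26)"
```

```text
t 5.75 p [476.7  71.4 151. ] hd -100.07 tilt 0.45 w 0.317 F [ 0.2 -0.1 -2.5] j6 1.74
 units now [-0.84  2.29  6.39] turn [-0.09  0.04 -0.02] units after turn [-0.86  2.24  6.41]
```

drive_tool([
  [[-0.1, 0, 0.5], [-0.1, 0, 0], 1],
  [[-0.1, 0, 0.9], [0, 0, 0], 1],
  [[-0.1, 0, 1], [0, 0, 0], 1],
  [[-0.1, 0, 1], [0, 0, 0], 1],
  [[-0.1, 0.2, 1], [0, 0, 0], 1],
  [[-0.1, 0.5, 1], [0, 0, 0], 1],
  [[-0.1, 0.5, 0.6], [0, 0, 0], 1],
  [[-0.16, 0.5, 0.4], [0, 0, 0], 1],
  [[0, 0.4, 0], [0, 0, 0], 1],
  [[0, 0, 0], [0, 0, 0], 1],
  [[0, 0, 0], [0, 0, 0], 1],
  [[0, 0, 0], [0, 0, 0], 1],
])

```text
time: 6.95
tool_pos: [0.6384, 0.0645, 0.0998]
tool_rot: [0.455, -0.453, 0.542, -0.542]
contact_force: [-0.2, 0.6, -0.6]
gripper_width: 0.319
```

```bash
python3 -c "
from h import *
go(.6382,.0641,.0765,-100.26)
f,T=snap('w3')
im=f['img'][20:320,200:600]
cv2.imwrite('pics/w3c.png',cv2.resize(im,None,fx=2,fy=2,interpolation=cv2.INTER_CUBIC))"
```

```text
t 6.95 p [638.4  64.5  99.8] hd -100.11 tilt 0.11 w 0.319 F [-0.2  0.6 -0.6] j6 1.73
 units now [ 0.02  0.93 -0.01] turn [-0.01  0.03 -0.02] units after turn [ 0.02  0.93 -0.01]
```

View pics/w3c.png

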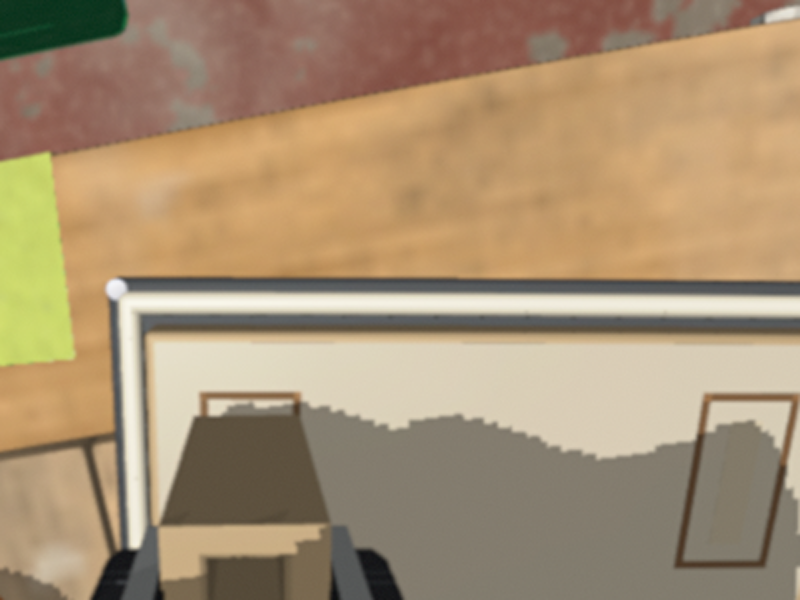

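```bash
python3 -c "
from h import *
f=np.load('w3.npz');T=f['T']
c=lambda a:np.array(a)/2+[200-.25,20-.25]
m=pix(f,T,c([(201,393),(299,394),(706,396),(798,397)]),.03); p=pix(f,T,c([(193,416),(301,416)]),.0543)
y=np.radians(-10.4);Rb=np.array([[np.cos(y),np.sin(y)],[-np.sin(y),np.cos(y)]])
print(((m[:,:2]-[.6204,-.0089])@Rb.T*1000).round(1));print(((p[:,:2]-[.6204,-.0089])@Rb.T*1000).round(1))
d=m[3]-m[0];print(np.degrees(np.arctan2(d[1],d[0]))+90)"
```

```text
[[ 27.3  89.5]
 [ 27.1  60.7]
 [ 27.3 -60.7]
 [ 27.2 -89. ]]
[[26.3 90.1]
 [26.4 61.7]]
-10.430691884890365
```

drive_tool([
  [[0.03, 0.4, 0], [0, 0.06, 0], 1],
  [[0, 0.3, 0], [0, 0, 0], 1],
  [[0, 0.2, 0], [0, 0, 0], 1],
  [[0, 0.04, 0], [0, 0, 0], 1],
  [[0, 0, 0], [0, 0, 0], 1],
  [[0, 0, 0], [0, 0, 0], 1],
])

```text
time: 7.6
tool_pos: [0.6381, 0.0637, 0.0757]
tool_rot: [0.453, -0.452, 0.544, -0.543]
contact_force: [-3.8, -0.4, 4.5]
gripper_width: 0.322
```

drive_tool([
  [[0, 0, 0], [0, 0, 0], 0],
  [[0, 0, 0], [0, 0, 0], -0.3],
  [[0, 0, 0], [0, 0, 0], -0.3],
  [[0, 0, 0], [0, 0, 0], -0.3],
  [[0, -0.5, 0], [0, 0, 0], -0.3],
  [[0, -1, 0], [0, 0, 0], -0.3],
  [[0, -1, 0], [0, 0, 0], -0.3],
  [[0, -1, 0], [0, 0, 0], -0.3],
  [[0, -1, 0], [0, 0, 0], -0.3],
  [[0, 0, 0], [0, 0, 0], -0.3],
])

```text
time: 8.6
tool_pos: [0.6412, 0.0636, 0.1944]
tool_rot: [-0.456, 0.45, -0.541, 0.545]
contact_force: [-0.1, -1.0, 0.1]
gripper_width: 0.649
```

```bash
python3 -c "
from h import *
go(.467,-.0915,.14,-85)"
```

```text
t 8.6 p [641.2  63.6 194.4] hd -100.41 tilt 0.58 w 0.649 F [-0.1 -1.   0.1] j6 1.74
 units now [ 7.37  2.1  -5.75] turn [-0.12 -3.08 -0.02] units after turn [ 5.57  2.18 -7.48]
```

drive_tool([
  [[0, 0, 0], [0, -1, 0], -0.3],
  [[0, 0, 0], [0, -1, 0], -0.3],
  [[0, 0, 0], [0, -1.05, 0], -0.3],
  [[0.6, 0, -0.8], [0, 0, 0], -0.3],
  [[0.7, 0, -0.9], [0, 0, 0], -0.3],
  [[0.7, 0, -0.9], [0, 0, 0], -0.3],
  [[0.7, 0, -1], [0, 0, 0], -0.3],
  [[0.7, 0.3, -1], [0, 0, 0], -0.3],
  [[0.7, 0.4, -1], [0, 0, 0], -0.3],
  [[0.7, 0.5, -1], [0, 0, 0], -0.3],
  [[0.7, 0.5, -0.9], [0, 0, 0], -0.3],
  [[0, 0.4, 0], [0, 0, 0], -0.3],
])

```text
refused, turn out of range in row 3
```

```bash
python3 -c "
from h import *
go(.467,-.0915,.044,-85)"
```

```text
t 8.6 p [641.2  63.6 194.4] hd -100.41 tilt 0.58 w 0.649 F [-0.1 -1.   0.1] j6 1.74
 units now [ 7.38  5.94 -5.79] turn [-0.12 -3.08 -0.02] units after turn [ 5.57  6.02 -7.48]
```

drive_tool([
  [[0, 0, 0], [0, -1, 0], -0.3],
  [[0, 0, 0], [0, -1, 0], -0.3],
  [[0, 0, 0], [0, -1, 0], -0.3],
  [[0.6, 0, -0.8], [0, 0, 0], -0.3],
  [[0.7, 0, -0.9], [0, 0, 0], -0.3],
  [[0.7, 0, -0.9], [0, 0, 0], -0.3],
  [[0.7, 0, -1], [0, 0, 0], -0.3],
  [[0.7, 0.3, -1], [0, 0, 0], -0.3],
  [[0.7, 0.4, -1], [0, 0, 0], -0.3],
  [[0.7, 0.5, -1], [0, 0, 0], -0.3],
  [[0.7, 0.5, -0.9], [0, 0, 0], -0.3],
  [[0, 0.4, 0], [0, 0, 0], -0.3],
])

```text
time: 9.8
tool_pos: [0.4601, -0.0895, 0.1337]
tool_rot: [-0.519, 0.519, -0.481, 0.48]
contact_force: [0.1, 0.1, 0.4]
gripper_width: 0.649
```

```bash
python3 -c "
from h import *
go(.467,-.0915,.044,-85)"
```

```text
t 9.8 p [460.1 -89.5 133.7] hd -85.58 tilt 0.12 w 0.649 F [0.1 0.1 0.4] j6 1.14
 units now [0.11 3.59 0.27] turn [ 0.02 -0.12 -0.02] units after turn [0.1  3.59 0.27]
```

drive_tool([
  [[0.1, 0.5, 0.1], [0, -0.1, 0], -0.3],
  [[0, 0.5, 0], [0, 0, 0], -0.3],
  [[0, 0, 0], [0, 0, 0], -0.3],
  [[0, 0, 0], [0, 0, 0], -0.3],
])

```text
time: 10.2
tool_pos: [0.4653, -0.0901, 0.1097]
tool_rot: [0.522, -0.522, 0.478, -0.476]
contact_force: [0.2, -0.2, 0.4]
gripper_width: 0.652
```

```bash
python3 -c "
from h import *
go(.467,-.0915,.044,-85)"
```

```text
t 10.2 p [465.3 -90.1 109.7] hd -84.86 tilt 0.12 w 0.652 F [ 0.2 -0.2  0.4] j6 1.13
 units now [0.07 2.63 0.06] turn [ 0.01  0.03 -0.02] units after turn [0.06 2.63 0.06]
```

drive_tool([
  [[0.06, 0.6, 0.06], [0, 0, 0], -0.3],
  [[0, 0.7, 0], [0, 0, 0], -0.3],
  [[0, 0.7, 0], [0, 0, 0], -0.3],
  [[0, 0.6, 0], [0, 0, 0], -0.3],
  [[0, 0, 0], [0, 0, 0], -0.3],
  [[0, 0, 0], [0, 0, 0], 0.5],
  [[0, 0, 0], [0, 0, 0], 1],
  [[0, 0, 0], [0, 0, 0], 1],
  [[0, 0, 0], [0, 0, 0], 1],
  [[0, 0, 0], [0, 0, 0], 1],
  [[0, -0.4, 0], [0, 0, 0], 1],
  [[0, -0.8, 0], [0, 0, 0], 1],
])

```text
time: 11.4
tool_pos: [0.4642, -0.0911, 0.0732]
tool_rot: [-0.521, 0.522, -0.48, 0.475]
contact_force: [-0.7, -0.5, -2.7]
gripper_width: 0.318
```

drive_tool([
  [[0, -1, 0], [0, 0, 0], 1],
  [[0, -1, 0], [0, 0, 0], 1],
  [[0, -1, 0], [0, 1, 0], 1],
  [[0, 0, 0], [0, 1, 0], 1],
  [[0, 0, 0], [0, 1, 0], 1],
  [[0, 0, 0], [0, 0.1, 0], 1],
  [[0, 0, 0], [0, 0, 0], 1],
  [[0, 0, 0], [0, 0, 0], 1],
])

```text
time: 12.2
tool_pos: [0.4663, -0.0919, 0.1496]
tool_rot: [0.453, -0.453, 0.544, -0.542]
contact_force: [0.7, 0.2, -1.1]
gripper_width: 0.314
```

```bash
cat >> h.py <<'E'
def held(f):
    t=cloud(f,f['T_tool_cam'])
    p=t[(abs(t[...,0])<.013)&(abs(t[...,2])<.05)&(t[...,1]>-.07)&(t[...,1]<.05)]
    for y in range(-36,40,12):
        q=p[(p[:,1]*1000>y)&(p[:,1]*1000<=y+12)]
        if len(q)>3: print(y,len(q),np.round([q[:,2].min()*1000,q[:,2].max()*1000],1),end=' ')
    print('top y',np.median(p[(p[:,1]<-.02)&(p[:,2]<.02),1]))
E
python3 -c "
from h import *
f,T=snap('w4'); held(f)
go(.6070,-.0827,.1,-100.43)"
```

```text
-36 8127 [-26.9  26.7] -24 2113 [-24.   26.7] -12 1481 [-23.9  26.5] 0 789 [ 2.2 26.6] 12 386 [25.4 26.4] 24 322 [25.5 26.3] 36 245 [25.5 26.3] top y -0.03033755221027048
t 12.25 p [466.4 -91.9 149.7] hd -100.36 tilt 0.12 w 0.321 F [ 0.6 -0.2 -2. ] j6 1.40
 units now [-1.37  1.98  5.47] turn [ 0.01  0.01 -0.02] units after turn [-1.38  1.99  5.47]
```

drive_tool([
  [[-0.1, 0, 0.5], [0, 0, 0], 1],
  [[-0.2, 0, 0.8], [0, 0, 0], 1],
  [[-0.2, 0, 1], [0, 0, 0], 1],
  [[-0.2, 0, 1], [0, 0, 0], 1],
  [[-0.2, 0.3, 1], [0, 0, 0], 1],
  [[-0.2, 0.6, 0.7], [0, 0, 0], 1],
  [[-0.2, 0.6, 0.5], [0, 0, 0], 1],
  [[-0.08, 0.5, 0], [0, 0, 0], 1],
  [[0, 0, 0], [0, 0, 0], 1],
  [[0, 0, 0], [0, 0, 0], 1],
  [[0, 0, 0], [0, 0, 0], 1],
])

```text
time: 13.35
tool_pos: [0.6083, -0.0831, 0.1012]
tool_rot: [-0.453, 0.452, -0.543, 0.543]
contact_force: [0.8, -1.1, -2.6]
gripper_width: 0.316
```

```bash
python3 -c "
from h import *
go(.6081,-.0829,.0775,-100.43)
f,T=snap('w5');held(f)
im=f['img'][100:340,60:460]
cv2.imwrite('pics/w5c.png',cv2.resize(im,None,fx=2,fy=2,interpolation=cv2.INTER_CUBIC))"
```

```text
t 13.35 p [608.3 -83.1 101.2] hd -100.42 tilt 0.10 w 0.316 F [ 0.8 -1.1 -2.6] j6 1.49
 units now [-0.01  0.95 -0.01] turn [-0.01  0.   -0.01] units after turn [-0.01  0.95 -0.01]
-36 8120 [-27.3  26.7] -24 2112 [-24.1  26.5] -12 1480 [-23.9  26.4] 0 797 [ 2.2 26.6] 12 386 [25.5 26.5] 24 319 [25.4 26.2] 36 253 [25.5 26.2] top y -0.03031699025961629
```

View pics/w5c.png

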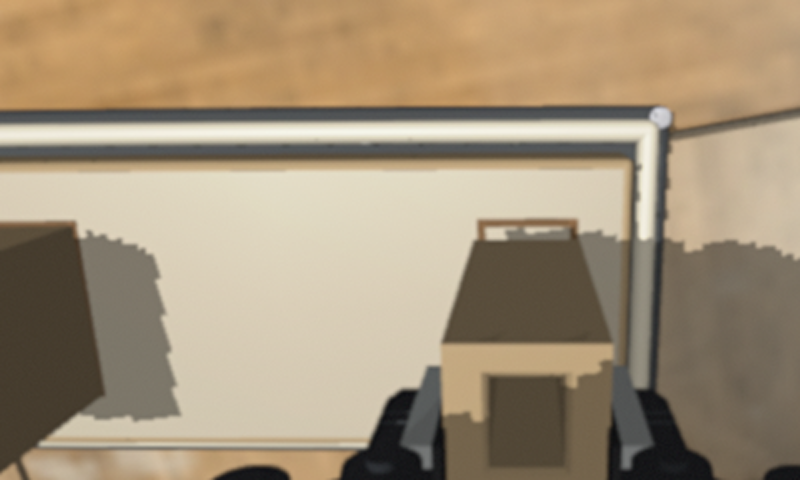

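```bash
python3 -c "
from h import *
f=np.load('w5.npz');T=f['T']
c=lambda a:np.array(a)/2+[60-.25,100-.25]
m=pix(f,T,c([(477,219),(578,219),(76,221)]),.03); p=pix(f,T,c([(471,241),(581,241)]),.0545)
y=np.radians(-10.3);Rb=np.array([[np.cos(y),np.sin(y)],[-np.sin(y),np.cos(y)]])
print(((m[:,:2]-[.6204,-.0089])@Rb.T*1000).round(1));print(((p[:,:2]-[.6204,-.0089])@Rb.T*1000).round(1))"
```

```text
[[ 28.2 -60.1]
 [ 28.1 -89.9]
 [ 28.   59.8]]
[[ 27.  -60.1]
 [ 27.  -89.1]]
```

drive_tool([
  [[0, 0.4, 0], [0, 0, 0], 1],
  [[0, 0.3, 0], [0, 0, 0], 1],
  [[0, 0.15, 0], [0, 0, 0], 1],
  [[0, 0, 0], [0, 0, 0], 1],
])

```text
time: 13.8
tool_pos: [0.6073, -0.0826, 0.0776]
tool_rot: [0.452, -0.453, 0.544, -0.542]
contact_force: [0.1, 0.7, -2.1]
gripper_width: 0.322
```

drive_tool([
  [[0, 0.08, 0], [0, 0, 0], 1],
  [[0, 0, 0], [0, 0, 0], 1],
  [[0, 0, 0], [0, 0, 0], 1],
])

```text
time: 14.1
tool_pos: [0.6084, -0.0829, 0.0772]
tool_rot: [0.453, -0.452, 0.544, -0.543]
contact_force: [-0.5, 0.5, -2.8]
gripper_width: 0.317
```

drive_tool([
  [[0, 0.04, 0], [0, 0, 0], 1],
  [[0, 0, 0], [0, 0, 0], 1],
  [[0, 0, 0], [0, 0, 0], 1],
])

```text
time: 14.4
tool_pos: [0.6085, -0.0829, 0.0768]
tool_rot: [0.453, -0.452, 0.544, -0.543]
contact_force: [-1.9, 0.1, 3.1]
gripper_width: 0.318
```

Contact, so release and rise.

drive_tool([
  [[0, 0, 0], [0, 0, 0], 0],
  [[0, 0, 0], [0, 0, 0], -0.3],
  [[0, 0, 0], [0, 0, 0], -0.3],
  [[0, 0, 0], [0, 0, 0], -0.3],
  [[0, -0.5, 0], [0, 0, 0], -0.3],
  [[0, -1, 0], [0, 0, 0], -0.3],
  [[0, -1, 0], [0, 0, 0], -0.3],
  [[0, -1, 0], [0, 0, 0], -1],
  [[0, -1, 0], [0, 0, 0], -1],
  [[0, 0, 0], [0, 0, 0], -1],
])

```text
time: 15.4
tool_pos: [0.611, -0.0837, 0.1947]
tool_rot: [-0.455, 0.45, -0.541, 0.546]
contact_force: [0.8, -1.0, 0.6]
gripper_width: 0.998
```

```bash
python3 -c "
from h import *
go(.485,-.011,.08,-100.3)"
```

```text
t 15.4 p [611.  -83.7 194.7] hd -100.41 tilt 0.55 w 0.998 F [ 0.8 -1.   0.6] j6 1.49
 units now [-1.95  4.54 -5.52] turn [-0.11 -0.02 -0.01] units after turn [-1.96  4.59 -5.48]
```

drive_tool([
  [[-0.3, 0, -0.5], [0, 0, 0], -1],
  [[-0.3, 0, -0.8], [0, 0, 0], -1],
  [[-0.3, 0, -0.9], [0, 0, 0], -1],
  [[-0.3, 0, -1], [0, 0, 0], -1],
  [[-0.3, 0.4, -1], [0, 0, 0], -1],
  [[-0.3, 0.7, -0.7], [0, 0, 0], -1],
  [[-0.15, 0.8, -0.4], [0, 0, 0], -1],
  [[0, 0.6, 0], [0, 0, 0], -1],
  [[0, 0.3, 0], [0, 0, 0], -1],
  [[0, 0, 0], [0, 0, 0], -1],
  [[0, 0, 0], [0, 0, 0], -1],
])

```text
time: 16.5
tool_pos: [0.4873, -0.0113, 0.1189]
tool_rot: [0.453, -0.452, 0.544, -0.543]
contact_force: [-0.6, -0.8, -0.4]
gripper_width: 1.004
```

```bash
python3 -c "
from h import *
go(.485,-.011,.03,-100.3)
f,T=snap('w6');W=cloud(f,T);w=W.reshape(-1,3);w=w[(abs(w[:,0]-.485)<.045)&(abs(w[:,1]+.011)<.045)&(w[:,2]>.054)&(w[:,2]<.066)]
print(len(w),cv2.minEnclosingCircle((w[:,:2]*1000).astype(np.float32)),np.percentile(w,[1,99],axis=0))"
```

```text
t 16.5 p [487.3 -11.3 118.9] hd -100.44 tilt 0.09 w 1.004 F [-0.6 -0.8 -0.4] j6 1.58
 units now [ 0.01  3.56 -0.09] turn [-0.   -0.03 -0.02] units after turn [ 0.    3.56 -0.09]
2259 ((484.2870788574219, -11.395209312438965), 28.988203048706055) [[ 0.45671474 -0.03927607  0.05435088]
 [ 0.51263429  0.01623002  0.06057377]]
```

View pics/w6.png

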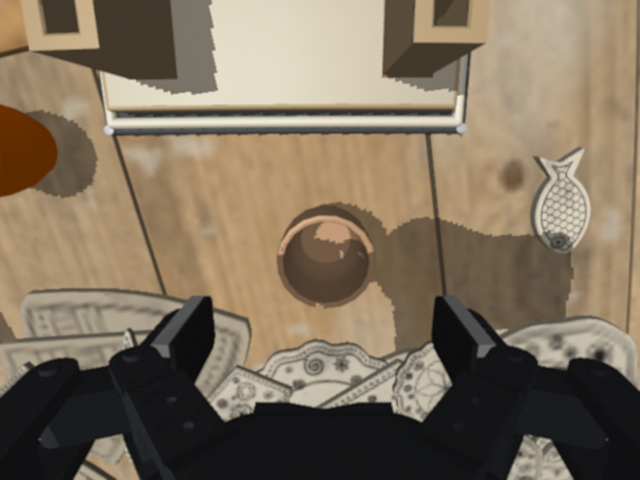

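drive_tool([
  [[0, 0.5, -0.12], [0, 0, 0], -1],
  [[0, 0.8, 0], [0, 0, 0], -1],
  [[0, 0.9, 0], [0, 0, 0], -1],
  [[0, 0.8, 0], [0, 0, 0], -1],
  [[0, 0.55, 0], [0, 0, 0], -1],
  [[0, 0, 0], [0, 0, 0], -1],
  [[0, 0, 0], [0, 0, 0], 1],
  [[0, 0, 0], [0, 0, 0], 1],
  [[0, 0, 0], [0, 0, 0], 1],
  [[0, 0, 0], [0, 0, 0], 1],
  [[0, 0, 0], [0, 0, 0], 1],
])

```text
time: 17.65
tool_pos: [0.4855, -0.0106, 0.0316]
tool_rot: [-0.454, 0.451, -0.543, 0.544]
contact_force: [0.5, 0.0, 6.2]
gripper_width: 0.651
```

drive_tool([
  [[0, -0.5, 0], [0, 0, 0], 1],
  [[0, -1, 0], [0, 0, 0], 1],
  [[0, -1, 0], [0, -0.5, 0], 1],
  [[0, -1, 0], [0, -1, 0], 1],
  [[0, -1, 0], [0, -1, 0], 1],
  [[0, -1, 0], [0, -1, 0], 1],
  [[0, -0.5, 0], [0, -1, 0], 1],
  [[0, 0, 0], [0, -1, 0], 1],
  [[0, 0, 0], [0, -1, 0], 1],
  [[0, 0, 0], [0, -1, 0], 1],
  [[0, 0, 0], [0, -1, 0], 1],
  [[0, 0, 0], [0, -1, 0], 1],
])

```text
time: 18.85
tool_pos: [0.4831, -0.0104, 0.1799]
tool_rot: [0.634, -0.633, 0.314, -0.313]
contact_force: [-0.5, 0.7, -0.9]
gripper_width: 0.652
```

drive_tool([
  [[0, 0, 0], [0, -1, 0], 1],
  [[0, 0, 0], [0, -1, 0], 1],
  [[0, 0, 0], [0, -1, 0], 1],
  [[0, 0, 0], [0, -1, 0], 1],
  [[0, 0, 0], [0, -1, 0], 1],
  [[0, 0, 0], [0, -1, 0], 1],
  [[0, 0, 0], [0, -1, 0], 1],
  [[0, 0, 0], [0, -1, 0], 1],
  [[0, 0, 0], [0, -0.5, 0], 1],
  [[0, 0, 0], [0, 0, 0], 1],
  [[0, 0, 0], [0, 0, 0], 1],
])

```text
time: 19.95
tool_pos: [0.4834, -0.0105, 0.1799]
tool_rot: [0.705, -0.704, 0.065, -0.064]
contact_force: [-0.4, -0.7, -0.9]
gripper_width: 0.655
```

```bash
python3 -c "
from h import *
go(.6204,-.0089,.17,-10.3)
f,T=snap('w7');t=cloud(f,f['T_tool_cam']).reshape(-1,3)
for lo in range(-50,20,5):
  q=t[(t[:,1]*1000>lo)&(t[:,1]*1000<=lo+5)&(abs(t[:,0])<.035)&(abs(t[:,2])<.04)]
  if len(q)>5: print(lo,len(q),np.round(np.percentile(q[:,[0,2]],[0.5,99.5],axis=0)*1000,1).tolist())
"
```

```text
t 19.95 p [483.4 -10.5 179.9] hd -10.47 tilt 0.09 w 0.655 F [-0.4 -0.7 -0.9] j6 0.01
 units now [5.38 0.39 1.06] turn [-0.02 -0.03 -0.01] units after turn [5.38 0.39 1.04]
-50 385 [[-34.9, 7.5], [34.9, 14.8]]
-45 865 [[-34.5, -3.6], [34.7, 12.8]]
-40 790 [[-34.0, -9.9], [34.6, 12.1]]
-35 709 [[-34.0, -10.6], [34.3, 11.9]]
-30 5977 [[-32.5, -28.3], [33.1, 28.2]]
-25 2234 [[-33.5, -25.8], [33.9, 28.3]]
-20 2027 [[-33.3, -25.8], [34.0, 28.4]]
-15 1823 [[-33.4, -25.6], [33.9, 28.3]]
-10 1522 [[-32.4, -25.5], [32.8, 28.4]]
-5 1273 [[-24.6, -25.7], [25.3, 28.3]]
0 1179 [[-24.1, -25.6], [24.9, 28.1]]
5 1083 [[-23.7, -25.1], [24.2, 27.5]]
10 1047 [[-22.8, -24.4], [23.4, 26.4]]
15 1047 [[-21.8, -23.5], [22.2, -0.5]]
```

View pics/w7.png

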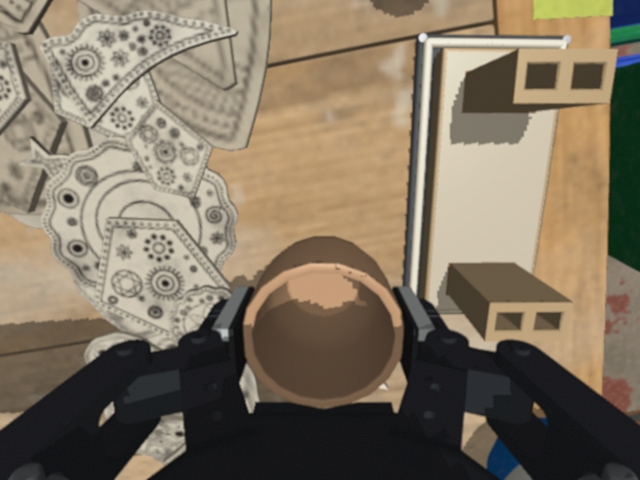

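drive_tool([
  [[0.5, 0, 0.1], [0, 0, 0], 1],
  [[0.9, 0, 0.2], [0, 0, 0], 1],
  [[1, 0, 0.2], [0, 0, 0], 1],
  [[1, 0, 0.2], [0, 0, 0], 1],
  [[1, 0, 0.2], [0, 0, 0], 1],
  [[0.6, 0, 0.1], [0, 0, 0], 1],
  [[0.36, 0.3, 0.06], [0, 0, 0], 1],
  [[0, 0.6, 0], [0, 0, 0], 1],
  [[0, 0.8, 0], [0, 0, 0], 1],
  [[0, 0.6, 0], [0, 0, 0], 1],
  [[0, 0, 0], [0, 0, 0], 1],
  [[0, 0, 0], [0, 0, 0], 1],
])

```text
time: 21.2
tool_pos: [0.6196, -0.0085, 0.1216]
tool_rot: [0.705, -0.704, 0.065, -0.064]
contact_force: [0.3, -1.6, 0.5]
gripper_width: 0.653
```

```bash
python3 -c "
from h import *
go(.6199,-.0088,.0635,-10.3)
f,T=snap('w8');W=cloud(f,T)
b=W.reshape(-1,3)
y=np.radians(-10.3);Rb=np.array([[np.cos(y),np.sin(y)],[-np.sin(y),np.cos(y)]])
l=(b[:,:2]-[.6199,-.0088])@Rb.T
for k in(75,-75):
  m=(abs(l[:,0])<.04)&(abs(l[:,1]-k/1000)<.03)&(b[:,2]>.1)&(b[:,2]<.114)
  if m.sum()>20: print(k,m.sum(),cv2.minAreaRect((l[m]*1000).astype(np.float32)))
"
```

```text
t 21.2 p [619.6  -8.5 121.6] hd -10.42 tilt 0.12 w 0.653 F [ 0.3 -1.6  0.5] j6 0.05
 units now [ 0.02  2.32 -0.01] turn [-0.02 -0.02 -0.02] units after turn [ 0.02  2.32 -0.01]
75 7113 ((-0.5356349945068359, 74.84477996826172), (55.22357940673828, 28.055322647094727), 0.549755871295929)
-75 262 ((0.6403961181640625, -62.06252670288086), (5.567819118499756, 54.79711151123047), 89.9852066040039)
```

drive_tool([
  [[0, 0.4, 0], [0, 0, 0], 1],
  [[0, 0.6, 0], [0, 0, 0], 1],
  [[0, 0.6, 0], [0, 0, 0], 1],
  [[0, 0.4, 0], [0, 0, 0], 1],
  [[0, 0.25, 0], [0, 0, 0], 1],
  [[0, 0.1, 0], [0, 0, 0], 1],
  [[0, 0, 0], [0, 0, 0], 1],
  [[0, 0, 0], [0, 0, 0], 1],
])

```text
time: 22.05
tool_pos: [0.6209, -0.0086, 0.0642]
tool_rot: [0.705, -0.704, 0.064, -0.065]
contact_force: [-0.4, -0.0, -0.4]
gripper_width: 0.65
```

drive_tool([
  [[-0.02, 0.1, 0], [0, 0, 0], 1],
  [[0, 0, 0], [0, 0, 0], 1],
  [[0, 0, 0], [0, 0, 0], 1],
])

```text
time: 22.35
tool_pos: [0.6204, -0.0085, 0.0617]
tool_rot: [0.705, -0.704, 0.064, -0.065]
contact_force: [0.8, 0.3, 0.2]
gripper_width: 0.653
```

drive_tool([
  [[0, 0.04, 0], [0, 0, 0], 1],
  [[0, 0, 0], [0, 0, 0], 1],
  [[0, 0, 0], [0, 0, 0], 1],
])

```text
time: 22.65
tool_pos: [0.6205, -0.0085, 0.0617]
tool_rot: [0.705, -0.704, 0.064, -0.064]
contact_force: [-1.9, 0.1, 5.3]
gripper_width: 0.655
```

drive_tool([
  [[0, 0, 0], [0, 0, 0], -0.5],
  [[0, 0, 0], [0, 0, 0], -1],
  [[0, 0, 0], [0, 0, 0], -1],
  [[0, 0, 0], [0, 0, 0], -1],
  [[0, -0.4, 0], [0, 0, 0], -1],
  [[0, -0.8, 0], [0, 0, 0], -1],
  [[0, -1, 0], [0, 0, 0], -1],
  [[0, -1, 0], [0, 0, 0], -1],
  [[0, -1, 0], [0, 0, 0], -1],
  [[0, -1, 0], [0, 0, 0], -1],
  [[0, -1, 0], [0, 0, 0], -1],
  [[0, -1, 0], [0, 0, 0], -1],
])

```text
time: 23.85
tool_pos: [0.6198, -0.0087, 0.242]
tool_rot: [0.705, -0.704, 0.064, -0.064]
contact_force: [0.6, -0.6, -0.7]
gripper_width: 1.0
```

```bash
python3 -c "
from h import *
go(.54,.37,.28,90)
f,T=snap('w9');W=cloud(f,T)
b=W.reshape(-1,3)
y=np.radians(-10.3);Rb=np.array([[np.cos(y),np.sin(y)],[-np.sin(y),np.cos(y)]])
l=(b[:,:2]-[.6199,-.0088])@Rb.T
for k in(75,-75):
  m=(abs(l[:,0])<.04)&(abs(l[:,1]-k/1000)<.03)&(b[:,2]>.1)&(b[:,2]<.114)
  if m.sum()>20: print(k,m.sum(),cv2.minAreaRect((l[m]*1000).astype(np.float32)))
m=(np.hypot(*l.T)<.04)&(b[:,2]>.085)&(b[:,2]<.095);print(cv2.minEnclosingCircle((l[m]*1000).astype(np.float32)))
"
```

```text
t 23.85 p [619.8  -8.7 242. ] hd -10.41 tilt 0.10 w 1.000 F [ 0.6 -0.6 -0.7] j6 0.05
 units now [-5.87 -1.5  14.32] turn [-2.000e-02  1.592e+01 -1.000e-02] units after turn [-15.15  -1.52  -3.19]
75 2235 ((-0.383087158203125, 75.03240203857422), (28.025829315185547, 54.624942779541016), 89.97420501708984)
-75 1880 ((0.2694206237792969, -74.28669738769531), (29.655261993408203, 55.244842529296875), 89.73893737792969)
((0.5728338956832886, -0.010675115510821342), 28.897838592529297)
```

drive_tool([
  [[-0.3, 0, 0.6], [0, 0, 0], -1],
  [[-0.5, 0, 1], [0, 0, 0], -1],
  [[-0.5, 0, 1], [0, 0, 0], -1],
  [[-0.5, 0, 1], [0, 0, 0], -1],
  [[-0.5, 0, 1], [0, 0, 0], -1],
  [[-0.4, 0, 1], [0, 0, 0], -1],
  [[-0.4, 0, 1], [0, 0, 0], -1],
  [[-0.4, 0, 1], [0, 0, 0], -1],
  [[-0.4, 0, 1], [0, 0, 0], -1],
  [[-0.4, 0, 1], [0, 0, 0], -1],
  [[-0.4, 0, 1], [0, 0, 0], -1],
  [[-0.4, 0, 1], [0, 0, 0], -1],
])

```text
time: 25.1
tool_pos: [0.545, 0.3012, 0.2389]
tool_rot: [0.704, -0.704, 0.065, -0.063]
contact_force: [0.5, -0.8, 0.6]
gripper_width: 1.0
```

drive_tool([
  [[-0.4, 0, 1], [0, 1, 0], -1],
  [[-0.4, 0, 1], [0, 1, 0], -1],
  [[-0.4, 0, 0.7], [0, 1, 0], -1],
  [[0, 0, 0], [0, 1, 0], -1],
  [[0, 0, 0], [0, 1, 0], -1],
  [[0, 0, 0], [0, 1, 0], -1],
  [[0, 0, 0], [0, 1, 0], -1],
  [[0, 0, 0], [0, 1, 0], -1],
  [[0, 0, 0], [0, 1, 0], -1],
  [[0, 0, 0], [0, 1, 0], -1],
  [[0, 0, 0], [0, 1, 0], -1],
  [[0, 0, 0], [0, 1, 0], -1],
])

```text
time: 26.3
tool_pos: [0.5337, 0.373, 0.2389]
tool_rot: [-0.577, 0.578, -0.409, 0.408]
contact_force: [-0.7, -0.3, -0.3]
gripper_width: 1.001
```

drive_tool([
  [[0, 0, 0], [0, 1, 0], -1],
  [[0, 0, 0], [0, 1, 0], -1],
  [[0, 0, 0], [0, 1, 0], -1],
  [[0, 0, 0], [0, 1, 0], -1],
  [[0, 0, 0], [0, 0, 0], -1],
  [[0, 0, 0], [0, 0, 0], -1],
])

```text
time: 26.9
tool_pos: [0.5343, 0.3729, 0.2395]
tool_rot: [0.499, -0.499, 0.502, -0.501]
contact_force: [0.4, 0.7, 0.5]
gripper_width: 1.001
```

```bash
python3 -c "
from h import *
go(.535,.405,.1,-90)
f,T=snap('w10');b=cloud(f,T).reshape(-1,3)
m=(abs(b[:,0]-.535)<.14)&(abs(b[:,1]-.405)<.06)
print('bench',np.median(b[m&(b[:,2]<.005)],0))
m&=(b[:,2]>.0065)&(b[:,2]<.016);print(m.sum(),cv2.minAreaRect((b[m][:,:2]*1000).astype(np.float32)),np.median(b[m,2]),np.percentile(b[m],[1,99],axis=0).round(4).tolist())
"
```

```text
t 26.9 p [534.3 372.9 239.5] hd -90.28 tilt 0.10 w 1.001 F [0.4 0.7 0.5] j6 2.07
 units now [-1.28  5.58  0.03] turn [ 0.02 -0.06 -0.01] units after turn [-1.29  5.58  0.03]
bench [ 0.56934609  0.40299768 -0.00062177]
11150 ((534.6749877929688, 393.0254821777344), (278.6413269042969, 95.43962097167969), 0.14085429906845093) 0.009464042945028783 [[0.4254, 0.3595, 0.0072], [0.6289, 0.4362, 0.0113]]
```

View pics/w10.png

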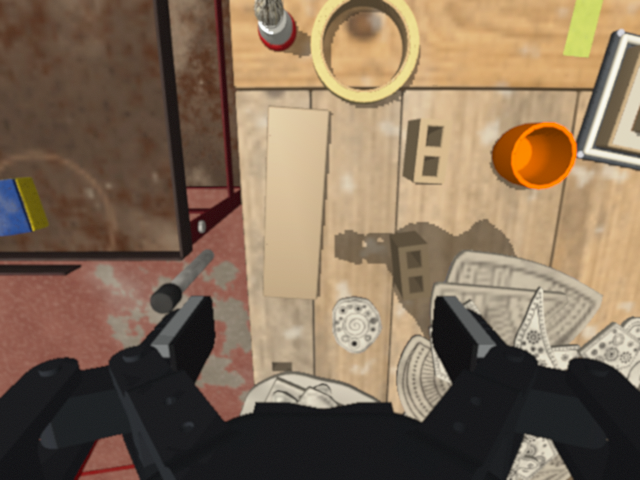

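```bash
python3 -c "
from h import *
f=np.load('w10.npz');T=f['T'];W=cloud(f,T)
P=pix(f,T,[(269,106),(330,110),(317,299),(264,297)],.010)*1000;print(P.round(1)[:,:2].tolist())
print(cv2.minAreaRect(P[:,:2].astype(np.float32)),P.mean(0))
print([W[v,u].round(3).tolist() for u,v in[(170,120),(185,200),(160,60),(225,80),(240,200)]])
go(P[:,0].mean()/1000,P[:,1].mean()/1000,.1,-90)
"
```

```text
[[630.7, 424.7], [626.7, 366.2], [429.5, 380.6], [432.1, 439.0]]
((529.4022827148438, 402.5979309082031), (58.56069564819336, 199.3226318359375), 85.87901306152344) [529.75485929 402.61794111  10.        ]
[[0.62, 0.536, -0.026], [0.531, 0.536, -0.046], [0.679, 0.538, -0.022], [0.696, 0.54, -0.289], [0.48, 0.54, -0.344]]
t 26.95 p [534.5 372.8 239.8] hd -90.30 tilt 0.09 w 1.000 F [-0.5  0.2  0.2] j6 2.07
 units now [-1.19  5.59 -0.19] turn [ 0.01 -0.06 -0.01] units after turn [-1.19  5.59 -0.19]
```

drive_tool([
  [[-0.4, 0.5, -0.1], [0, 0.4, 0], -1],
  [[-0.4, 0.8, -0.1], [0, 0.37, 0], -1],
  [[-0.39, 1, 0], [0, 0, 0], -1],
  [[0, 1, 0], [0, 0, 0], -1],
  [[0, 1, 0], [0, 0, 0], -1],
  [[0, 1, 0], [0, 0, 0], -1],
  [[0, 1, 0], [0, 0, 0], -1],
  [[0, 0.6, 0], [0, 0, 0], -1],
  [[0, 0.4, 0], [0, 0, 0], -1],
  [[0, 0, 0], [0, 0, 0], -1],
  [[0, 0, 0], [0, 0, 0], -1],
])

```text
time: 28.05
tool_pos: [0.5321, 0.4031, 0.0592]
tool_rot: [0.482, -0.48, 0.518, -0.518]
contact_force: [-0.5, -0.1, 0.6]
gripper_width: 1.002
```

```bash
python3 -c "
from h import *
go(.5295,.4026,-.004,-94.1)
f,T=snap('w11');b=cloud(f,T).reshape(-1,3)
m=(b[:,0]>.54)&(b[:,0]<.6)&(abs(b[:,1]-.403)<.045)&(b[:,2]>.006)&(b[:,2]<.016)
print(m.sum());q=b[m]
for x in np.arange(.54,.6,.01):
  k=q[(abs(q[:,0]-x)<.004)]; 
  if len(k)>5: print(x.round(3),k[:,1].min().round(4),k[:,1].max().round(4))
"
```

```text
t 28.05 p [532.1 403.1  59.2] hd -94.25 tilt 0.15 w 1.002 F [-0.5 -0.1  0.6] j6 2.18
 units now [ 0.03  2.53 -0.1 ] turn [-0.01 -0.03 -0.03] units after turn [ 0.03  2.53 -0.1 ]
12796
0.54 0.373 0.4328
0.55 0.3728 0.4329
0.56 0.372 0.4321
0.57 0.3709 0.4314
0.58 0.3701 0.43
0.59 0.3699 0.4293
```

drive_tool([
  [[0, 0.4, -0.08], [0, 0, 0], -1],
  [[0, 0.7, 0], [0, 0, 0], -1],
  [[0, 0.6, 0], [0, 0, 0], -1],
  [[0, 0.4, 0], [0, 0, 0], -1],
  [[0, 0.2, 0], [0, 0, 0], -1],
  [[0, 0.15, 0], [0, 0, 0], -1],
  [[0, 0, 0], [0, 0, 0], -1],
  [[0, 0, 0], [0, 0, 0], -1],
])

```text
time: 28.9
tool_pos: [0.53, 0.4032, -0.0025]
tool_rot: [0.482, -0.48, 0.519, -0.518]
contact_force: [-0.3, -0.4, -0.2]
gripper_width: 1.003
```

No contact, as expected. Close.

drive_tool([
  [[0, 0, 0], [0, 0, 0], 0],
  [[0, 0, 0], [0, 0, 0], 1],
  [[0, 0, 0], [0, 0, 0], 1],
  [[0, 0, 0], [0, 0, 0], 1],
  [[0, 0, 0], [0, 0, 0], 1],
  [[0, 0, 0], [0, 0, 0], 1],
])

```text
time: 29.5
tool_pos: [0.5304, 0.4036, -0.0018]
tool_rot: [0.482, -0.48, 0.518, -0.518]
contact_force: [0.2, 0.5, 6.3]
gripper_width: 0.679
```

drive_tool([
  [[0, -0.3, 0], [0, 0, 0], 1],
  [[0, -0.5, 0], [0, 0, 0], 1],
  [[0, -0.7, 0], [0, 0, 0], 1],
  [[0, -0.9, 0], [0, 0, 0], 1],
  [[0, -1, 0], [0, 0, 0], 1],
  [[0, -1, 0], [0, 0, 0], 1],
  [[0, -1, 0], [0, 0, 0], 1],
  [[0, -1, 0], [0, 0, 0], 1],
  [[0, -0.6, 0], [0, 0, 0], 1],
  [[0, 0, 0], [0, 0, 0], 1],
  [[0, 0, 0], [0, 0, 0], 1],
])

```text
time: 30.6
tool_pos: [0.5292, 0.4025, 0.1716]
tool_rot: [0.481, -0.481, 0.519, -0.518]
contact_force: [-0.1, -0.1, -3.5]
gripper_width: 0.678
```

```bash
cat >> h.py <<'E'
def bat(f):
    t=cloud(f,f['T_tool_cam']); m=(abs(t[...,0])<.034)&(abs(t[...,2])<.14)&(t[...,1]>-.03)&(t[...,1]<.03)
    p=t[m]; a=p[p[:,2]>.03]
    print(len(a),'xyz 1/99',np.percentile(a,[.3,50,99.7],axis=0).round(4).tolist())
    # plane y = c0+c1 x+c2 z
    c=np.linalg.lstsq(np.c_[np.ones(len(a)),a[:,0],a[:,2]],a[:,1],rcond=None)[0];print('plane top y',c[0].round(4),'slopes deg',np.degrees(c[1:]).round(2))
    for z in(.045,.06,.075,.09):
        k=a[abs(a[:,2]-z)<.004,0]
        if len(k)>9: print(z,np.round([k.min()*1e3,k.max()*1e3],1),end=' ')
    print()
E
python3 -c "
from h import *
go(.6199,-.0088,.2,-10.3)
f,T=snap('w12');bat(f)"
```

```text
t 30.6 p [529.2 402.5 171.6] hd -94.27 tilt 0.07 w 0.678 F [-0.1 -0.1 -3.5] j6 2.18
 units now [16.13 -1.16  4.84] turn [-1.000e-02 -1.679e+01 -1.000e-02] units after turn [  6.51  -1.14 -15.54]
34790 xyz 1/99 [[-0.0301, -0.0129, 0.0303], [-0.0004, -0.0111, 0.0681], [0.0291, -0.009, 0.0992]]
plane top y -0.0113 slopes deg [-0.12  0.1 ]
0.045 [-30.5  29.5] 0.06 [-30.4  29.5] 0.075 [-30.7  29.8] 0.09 [-30.7  29.6]
```

View pics/w12.png

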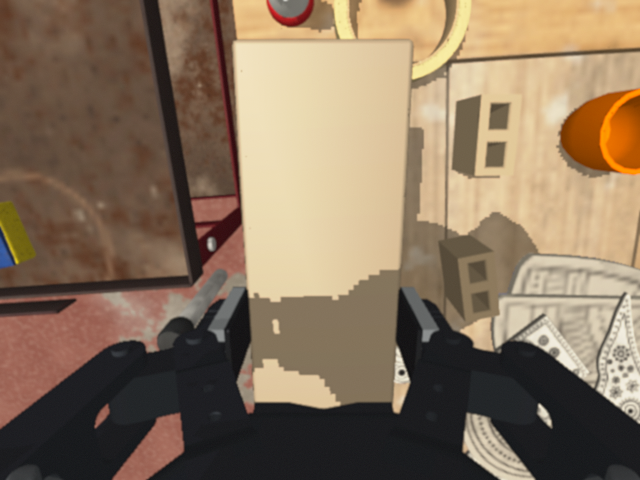

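drive_tool([
  [[0, -0.5, 0], [0, -0.5, 0], 1],
  [[0, -0.6, 0], [0, -1, 0], 1],
  [[0, 0, 0], [0, -1, 0], 1],
  [[0, 0, 0], [0, -1, 0], 1],
  [[0, 0, 0], [0, -1, 0], 1],
  [[0, 0, 0], [0, -1, 0], 1],
  [[0, 0, 0], [0, -1, 0], 1],
  [[0, 0, 0], [0, -1, 0], 1],
  [[0, 0, 0], [0, -1, 0], 1],
  [[0, 0, 0], [0, -1, 0], 1],
  [[0, 0, 0], [0, -1, 0], 1],
  [[0, 0, 0], [0, -1, 0], 1],
])

```text
time: 31.85
tool_pos: [0.5284, 0.402, 0.1965]
tool_rot: [-0.671, 0.672, -0.223, 0.221]
contact_force: [1.1, -0.1, -2.9]
gripper_width: 0.675
```

drive_tool([
  [[0, 0, 0], [0, -1, 0], 1],
  [[0, 0, 0], [0, -1, 0], 1],
  [[0, 0, 0], [0, -1, 0], 1],
  [[0, 0, 0], [0, -1, 0], 1],
  [[0, 0, 0], [0, -1, 0], 1],
  [[0, 0, 0], [0, -0.3, 0], 1],
  [[0.2, 0, -0.5], [0, 0, 0], 1],
  [[0.4, 0, -0.8], [0, 0, 0], 1],
  [[0.4, 0, -1], [0, 0, 0], 1],
  [[0.4, 0, -1], [0, 0, 0], 1],
  [[0.4, 0, -1], [0, 0, 0], 1],
  [[0.4, 0, -1], [0, 0, 0], 1],
])

```text
time: 33.05
tool_pos: [0.5599, 0.2604, 0.1985]
tool_rot: [0.704, -0.704, 0.064, -0.064]
contact_force: [-0.1, -0.8, -3.1]
gripper_width: 0.677
```

```bash
python3 -c "
from h import *
go(.6199,-.0088,.2,-10.3)"
```

```text
t 33.05 p [559.9 260.4 198.5] hd -10.37 tilt 0.06 w 0.677 F [-0.1 -0.8 -3.1] j6 0.50
 units now [  4.3   -0.07 -10.16] turn [-0.01 -0.01 -0.01] units after turn [  4.29  -0.06 -10.16]
```

drive_tool([
  [[0.4, 0, -1], [0, 0, 0], 1],
  [[0.4, 0, -1], [0, 0, 0], 1],
  [[0.4, 0, -1], [0, 0, 0], 1],
  [[0.4, 0, -1], [0, 0, 0], 1],
  [[0.4, 0, -1], [0, 0, 0], 1],
  [[0.4, 0, -1], [0, 0, 0], 1],
  [[0.4, 0, -1], [0, 0, 0], 1],
  [[0.4, 0, -0.9], [0, 0, 0], 1],
  [[0.3, 0, -0.7], [0, 0, 0], 1],
  [[0.3, 0, -0.5], [0, 0, 0], 1],
  [[0, 0, 0], [0, 0, 0], 1],
  [[0, 0, 0], [0, 0, 0], 1],
])

```text
time: 34.25
tool_pos: [0.6127, 0.0217, 0.1985]
tool_rot: [0.705, -0.704, 0.064, -0.063]
contact_force: [0.3, 1.2, -3.0]
gripper_width: 0.678
```

```bash
python3 -c "
from h import *
go(.6199,-.0088,.115,-10.3)
f,T=snap('w13');bat(f)"
```

```text
t 34.25 p [612.7  21.7 198.5] hd -10.32 tilt 0.12 w 0.678 F [ 0.3  1.2 -3. ] j6 0.09
 units now [ 0.5   3.34 -1.15] turn [-0.02 -0.   -0.01] units after turn [ 0.5   3.34 -1.15]
34830 xyz 1/99 [[-0.0294, -0.0129, 0.0303], [0.0003, -0.0112, 0.0681], [0.0297, -0.009, 0.0993]]
plane top y -0.0113 slopes deg [-0.16  0.13]
0.045 [-29.8  30.2] 0.06 [-29.8  30.2] 0.075 [-29.8  30.2] 0.09 [-30.2  30.4]
```

drive_tool([
  [[0.25, 0, -0.6], [0, 0, 0], 1],
  [[0.25, 0.3, -0.54], [0, 0, 0], 1],
  [[0, 0.6, 0], [0, 0, 0], 1],
  [[0, 0.8, 0], [0, 0, 0], 1],
  [[0, 0.8, 0], [0, 0, 0], 1],
  [[0, 0.5, 0], [0, 0, 0], 1],
  [[0, 0.3, 0], [0, 0, 0], 1],
  [[0, 0, 0], [0, 0, 0], 1],
  [[0, 0, 0], [0, 0, 0], 1],
])

```text
time: 35.2
tool_pos: [0.6207, -0.0085, 0.1169]
tool_rot: [0.705, -0.704, 0.063, -0.064]
contact_force: [1.2, 0.6, -2.5]
gripper_width: 0.68
```

```bash
python3 -c "
from h import *
go(.6199,-.0084,.1085,-10.3)"
```

```text
t 35.2 p [620.7  -8.5 116.9] hd -10.26 tilt 0.10 w 0.680 F [ 1.2  0.6 -2.5] j6 0.04
 units now [-0.03  0.34 -0.  ] turn [-0.02  0.01  0.01] units after turn [-0.03  0.34 -0.  ]
```

drive_tool([
  [[-0.03, 0.2, 0], [0, 0, 0], 1],
  [[0, 0.14, 0], [0, 0, 0], 1],
  [[0, 0.04, 0], [0, 0, 0], 1],
  [[0, 0, 0], [0, 0, 0], 1],
  [[0, 0, 0], [0, 0, 0], 1],
])

```text
time: 35.7
tool_pos: [0.6195, -0.0083, 0.1069]
tool_rot: [0.705, -0.704, 0.063, -0.063]
contact_force: [0.6, -0.6, -1.9]
gripper_width: 0.679
```

drive_tool([
  [[0, 0.04, 0], [0, 0, 0], 1],
  [[0, 0, 0], [0, 0, 0], 1],
  [[0, 0, 0], [0, 0, 0], 1],
])

```text
time: 36.0
tool_pos: [0.6197, -0.0083, 0.1062]
tool_rot: [0.705, -0.704, 0.063, -0.063]
contact_force: [-0.1, -0.0, -2.0]
gripper_width: 0.681
```

drive_tool([
  [[0, 0.04, 0], [0, 0, 0], 1],
  [[0, 0, 0], [0, 0, 0], 1],
  [[0, 0, 0], [0, 0, 0], 1],
])

```text
time: 36.3
tool_pos: [0.6198, -0.0083, 0.1061]
tool_rot: [0.705, -0.704, 0.063, -0.063]
contact_force: [-2.6, -0.0, 5.4]
gripper_width: 0.676
```

drive_tool([
  [[0, 0, 0], [0, 0, 0], 0],
  [[0, 0, 0], [0, 0, 0], -0.6],
  [[0, 0, 0], [0, 0, 0], -1],
  [[0, 0, 0], [0, 0, 0], -1],
  [[0, -0.4, 0], [0, 0, 0], -1],
  [[0, -0.8, 0], [0, 0, 0], -1],
  [[0, -1, 0], [0, 0, 0], -1],
  [[0, -1, 0], [0, 0, 0], -1],
  [[0, -1, 0], [0, 0, 0], -1],
  [[0, -0.8, 0], [0, 0, 0], -1],
  [[0, 0, 0], [0, 0, 0], -1],
  [[0, 0, 0], [0, 0, 0], -1],
])

```text
time: 37.5
tool_pos: [0.6196, -0.0085, 0.2302]
tool_rot: [0.705, -0.704, 0.063, -0.064]
contact_force: [-0.1, 0.1, -0.0]
gripper_width: 0.996
```

```bash
cat >> h.py <<'E'
def check(W,yaw=-10.3,c=(.6199,-.0088)):
    b=W.reshape(-1,3); y=np.radians(yaw);Rb=np.array([[np.cos(y),np.sin(y)],[-np.sin(y),np.cos(y)]])
    l=(b[:,:2]-np.array(c))@Rb.T
    for n,lo,hi in(("bat",.112,.1235),("fish",.1245,.135)):
        m=(abs(l[:,0])<.06)&(abs(l[:,1])<.13)&(b[:,2]>lo)&(b[:,2]<hi)
        if m.sum()>50: print(n,m.sum(),cv2.minAreaRect((l[m]*1000).astype(np.float32)),np.median(b[m,2]).round(4))
E
python3 -c "
from h import *
f,T=snap('w14');check(cloud(f,T))
go(.478,-.181,.2,-90)"
```

```text
bat 22208 ((-0.025302886962890625, 0.0998382568359375), (60.228790283203125, 198.6974334716797), 0.092196524143219) 0.1173
t 37.55 p [618.9  -8.4 228.8] hd -10.26 tilt 0.12 w 0.999 F [-0.4  0.1 -1. ] j6 0.04
 units now [-4.32  1.15 -7.8 ] turn [-0.   15.95 -0.03] units after turn [ 6.9   1.15 -5.64]
```

drive_tool([
  [[-0.4, 0, -0.7], [0, 0, 0], -1],
  [[-0.5, 0, -1], [0, 0, 0], -1],
  [[-0.6, 0, -1], [0, 0, 0], -1],
  [[-0.6, 0, -1], [0, 0, 0], -1],
  [[-0.6, 0, -1], [0, 0, 0], -1],
  [[-0.6, 0, -1], [0, 0, 0], -1],
  [[-0.6, 0, -1], [0, 0, 0], -1],
  [[-0.42, 0, -0.9], [0, 0, 0], -1],
  [[0, 0, -0.2], [0, 1, 0], -1],
  [[0, 0, 0], [0, 1, 0], -1],
  [[0, 0, 0], [0, 1, 0], -1],
  [[0, 0, 0], [0, 1, 0], -1],
])

```text
time: 38.75
tool_pos: [0.4768, -0.1814, 0.2277]
tool_rot: [0.683, -0.682, 0.187, -0.185]
contact_force: [0.7, -0.4, 0.5]
gripper_width: 0.998
```

drive_tool([
  [[0, 0, 0], [0, 1, 0], -1],
  [[0, 0, 0], [0, 1, 0], -1],
  [[0, 0, 0], [0, 1, 0], -1],
  [[0, 0, 0], [0, 1, 0], -1],
  [[0, 0, 0], [0, 1, 0], -1],
  [[0, 0, 0], [0, 1, 0], -1],
  [[0, 0, 0], [0, 1, 0], -1],
  [[0, 0, 0], [0, 1, 0], -1],
  [[0, 0, 0], [0, 1, 0], -1],
  [[0, 0.4, 0], [0, 1, 0], -1],
  [[0, 0.8, 0], [0, 1, 0], -1],
  [[0, 0.6, 0], [0, 1, 0], -1],
])

```text
time: 39.95
tool_pos: [0.4766, -0.181, 0.1819]
tool_rot: [0.498, -0.498, 0.504, -0.501]
contact_force: [-1.0, -0.8, -0.7]
gripper_width: 1.001
```

```bash
cat >> h.py <<'E'
def fish(f,T,zlo=.0055,zhi=.014,c=(.478,-.181)):
    W=cloud(f,T).reshape(-1,3); m=(abs(W[:,0]-c[0])<.06)&(abs(W[:,1]-c[1])<.04)&(W[:,2]>zlo)&(W[:,2]<zhi); q=(W[m][:,:2]*1000).astype(np.float32)
    print(len(q),'z',np.median(W[m,2]),'rect',cv2.minAreaRect(q)); l=cv2.fitLine(q,cv2.DIST_L2,0,.01,.01).ravel(); print('axis deg',np.degrees(np.arctan2(l[1],l[0])),l[2:])
E
python3 -c "
from h import *
go(.478,-.181,.1,-90)
f,T=snap('w15');fish(f,T)
im=f['img'][100:400,120:520]
cv2.imwrite('pics/w15c.png',cv2.resize(im,None,fx=2,fy=2,interpolation=cv2.INTER_CUBIC))"
```

```text
t 39.95 p [ 476.6 -181.   181.9] hd -90.50 tilt 0.23 w 1.001 F [-1.  -0.8 -0.7] j6 1.07
 units now [0.01 3.28 0.06] turn [ 0.03 -0.1  -0.03] units after turn [-0.    3.28  0.05]
2583 z 0.007955718927162736 rect ((479.03753662109375, -180.88414001464844), (73.30361938476562, 39.16545486450195), 0.2151242047548294)
axis deg 0.23564671 [ 477.59262 -180.87779]
```

View pics/w15c.png

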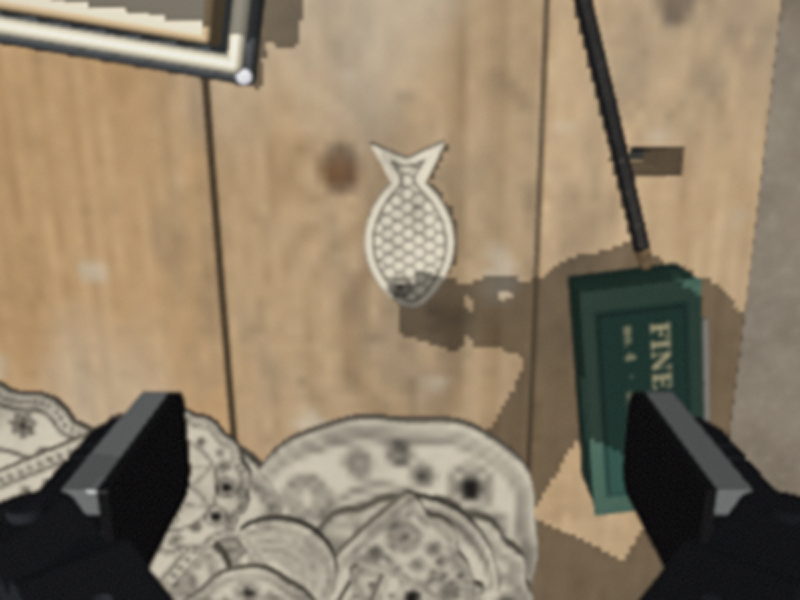

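drive_tool([
  [[0, 0.5, -0.15], [0, -0.07, 0], -0.5],
  [[0, 0.8, 0], [0, 0, 0], -0.5],
  [[0, 1, 0], [0, 0, 0], -0.5],
  [[0, 1, 0], [0, 0, 0], -0.5],
  [[0, 1, 0], [0, 0, 0], -0.5],
  [[0, 1, 0], [0, 0, 0], -0.5],
  [[0, 0.6, 0], [0, 0, 0], -0.5],
  [[0, 0.3, 0], [0, 0, 0], -0.5],
  [[0, 0, 0], [0, 0, 0], -0.5],
  [[0, 0, 0], [0, 0, 0], -0.5],
])

```text
time: 41.0
tool_pos: [0.4754, -0.1813, 0.0305]
tool_rot: [0.501, -0.5, 0.499, -0.5]
contact_force: [-0.2, -0.5, 0.7]
gripper_width: 0.749
```

```bash
python3 -c "
from h import *
go(.473,-.181,.0,-90)
f,T=snap('w16');fish(f,T)"
```

```text
t 41.0 p [ 475.4 -181.3   30.5] hd -89.89 tilt 0.10 w 0.749 F [-0.2 -0.5  0.7] j6 1.06
 units now [-0.01  1.22 -0.1 ] turn [-0.02  0.02 -0.01] units after turn [-0.01  1.22 -0.1 ]
8261 z 0.007949434004972111 rect ((478.88177490234375, -180.98345947265625), (74.34552764892578, 39.696800231933594), 0.8001582622528076)
axis deg 0.31674314 [ 478.48474 -181.12003]
```

drive_tool([
  [[0, 0.4, -0.08], [0, 0, 0], -0.5],
  [[0, 0.4, 0], [0, 0, 0], -0.5],
  [[0, 0.25, 0], [0, 0, 0], -0.5],
  [[0, 0.17, 0], [0, 0, 0], -0.5],
  [[0, 0, 0], [0, 0, 0], -0.5],
  [[0, 0, 0], [0, 0, 0], 0],
  [[0, 0, 0], [0, 0, 0], 1],
  [[0, 0, 0], [0, 0, 0], 1],
  [[0, 0, 0], [0, 0, 0], 1],
  [[0, 0, 0], [0, 0, 0], 1],
  [[0, 0, 0], [0, 0, 0], 1],
])

```text
time: 42.15
tool_pos: [0.4734, -0.1812, -0.0002]
tool_rot: [0.501, -0.5, 0.499, -0.5]
contact_force: [-0.7, 0.3, 5.5]
gripper_width: 0.438
```

drive_tool([
  [[0, -0.4, 0], [0, 0, 0], 1],
  [[0, -0.8, 0], [0, 0, 0], 1],
  [[0, -1, 0], [0, 0, 0], 1],
  [[0, -1, 0], [0, 0, 0], 1],
  [[0, -1, 0], [0, 0, 0], 1],
  [[0, -1, 0], [0, -1, 0], 1],
  [[0, -1, 0], [0, -1, 0], 1],
  [[0, -1, 0], [0, -1, 0], 1],
  [[0, 0, 0], [0, -1, 0], 1],
  [[0, 0, 0], [0, -1, 0], 1],
  [[0, 0, 0], [0, -1, 0], 1],
  [[0, 0, 0], [0, -1, 0], 1],
])

```text
time: 43.35
tool_pos: [0.4721, -0.1807, 0.1788]
tool_rot: [0.629, -0.628, 0.325, -0.324]
contact_force: [-0.3, 0.3, 0.0]
gripper_width: 0.434
```

drive_tool([
  [[0, 0, 0], [0, -1, 0], 1],
  [[0, 0, 0], [0, -1, 0], 1],
  [[0, 0, 0], [0, -1, 0], 1],
  [[0, 0, 0], [0, -1, 0], 1],
  [[0, 0, 0], [0, -1, 0], 1],
  [[0, 0, 0], [0, -1, 0], 1],
  [[0, 0, 0], [0, -1, 0], 1],
  [[0, 0, 0], [0, -1, 0], 1],
  [[0, 0, 0], [0, -0.95, 0], 1],
  [[0, 0, 0], [0, 0, 0], 1],
  [[0, 0, 0], [0, 0, 0], 1],
])

```text
time: 44.45
tool_pos: [0.4724, -0.1808, 0.1788]
tool_rot: [0.705, -0.704, 0.063, -0.063]
contact_force: [0.2, -0.3, -0.6]
gripper_width: 0.431
```

```bash
cat >> h.py <<'E'
def fheld(f):
    t=cloud(f,f['T_tool_cam']); p=t[(abs(t[...,0])<.028)&(abs(t[...,2])<.06)&(t[...,1]>-.016)&(t[...,1]<.006)]
    for z in range(-12,50,6):
        k=p[abs(p[:,2]*1e3-z)<2]
        if len(k)>5: print(z,np.round([k[:,0].min()*1e3,k[:,0].max()*1e3,np.median(k[:,1])*1e3],1).tolist(),end=' ')
    print('zmax',p[:,2].max())
E
python3 -c "
from h import *
go(.6199,-.0088,.2,-10.3)
f,T=snap('w17');fheld(f)"
```

```text
t 44.45 p [ 472.4 -180.8  178.8] hd -10.26 tilt 0.11 w 0.431 F [ 0.2 -0.3 -0.6] j6 -0.33
 units now [ 4.58 -0.84  7.82] turn [-0.02  0.01 -0.01] units after turn [ 4.58 -0.85  7.82]
-12 [-18.2, 18.6, -8.4] -6 [-18.2, 18.8, -8.3] 0 [-18.3, 18.8, -8.3] 6 [-27.9, 28.0, -8.3] 12 [-24.9, 25.3, -8.2] 18 [-15.2, 15.3, -8.0] 24 [-11.0, 11.2, -7.8] 30 [-10.3, 10.2, -7.9] 36 [-13.2, 13.0, -7.7] 42 [-15.8, 16.0, -6.5] zmax 0.043339337833171274
```

View pics/w17.png

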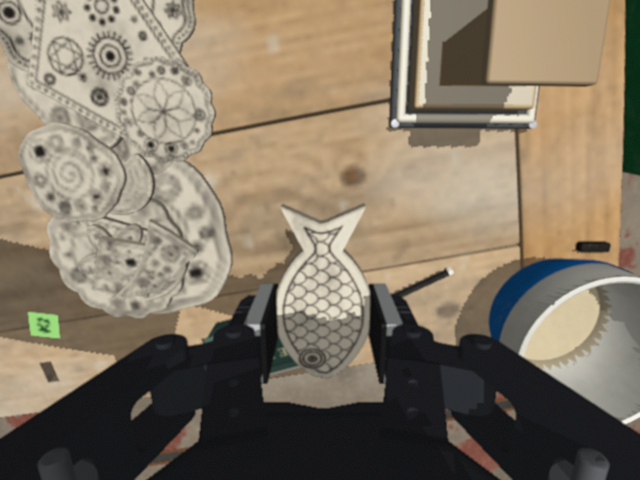

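drive_tool([
  [[0.3, 0, 0.5], [0, 0, 0], 1],
  [[0.5, 0, 0.8], [0, 0, 0], 1],
  [[0.6, 0, 1], [0, 0, 0], 1],
  [[0.6, 0, 1], [0, 0, 0], 1],
  [[0.6, 0, 1], [0, 0, 0], 1],
  [[0.6, 0, 1], [0, 0, 0], 1],
  [[0.6, 0, 1], [0, 0, 0], 1],
  [[0.48, 0, 0.8], [0, 0, 0], 1],
  [[0.3, 0.4, 0.5], [0, 0, 0], 1],
  [[0, 0.7, 0], [0, 0, 0], 1],
  [[0, 0.6, 0], [0, 0, 0], 1],
  [[0, 0, 0], [0, 0, 0], 1],
])

```text
time: 45.7
tool_pos: [0.6156, -0.0144, 0.1318]
tool_rot: [0.705, -0.704, 0.066, -0.06]
contact_force: [-1.0, 0.1, -0.1]
gripper_width: 0.43
```

drive_tool([
  [[0, 0, 0], [0, 0, 0], 1],
  [[0, 0, 0], [0, 0, 0], 1],
])

```text
time: 45.9
tool_pos: [0.619, -0.0149, 0.1373]
tool_rot: [0.705, -0.704, 0.063, -0.063]
contact_force: [-0.6, -1.1, -0.6]
gripper_width: 0.435
```

```bash
python3 -c "
from h import *
go(.6189,-.0142,.1205,-10.3)
f,T=snap('w18');fheld(f)"
```

```text
t 45.9 p [619.  -14.9 137.3] hd -10.23 tilt 0.09 w 0.435 F [-0.6 -1.1 -0.6] j6 0.03
 units now [-0.01  0.67  0.03] turn [-0.02  0.01  0.01] units after turn [-0.01  0.67  0.03]
-12 [-18.2, 18.7, -8.3] -6 [-18.2, 18.7, -8.2] 0 [-18.3, 18.8, -8.2] 6 [-28.0, 28.0, -8.2] 12 [-24.8, 25.2, -8.2] 18 [-15.3, 15.3, -7.9] 24 [-11.0, 11.2, -7.7] 30 [-10.4, 10.2, -7.8] 36 [-13.2, 12.9, -7.7] 42 [-15.8, 16.0, -6.4] zmax 0.043567212687984386
```

drive_tool([
  [[0, 0.25, 0.03], [0, 0, 0], 1],
  [[0, 0.25, 0], [0, 0, 0], 1],
  [[0, 0.15, 0], [0, 0, 0], 1],
  [[0, 0.05, 0], [0, 0, 0], 1],
  [[0, 0, 0], [0, 0, 0], 1],
  [[0, 0, 0], [0, 0, 0], 1],
])

```text
time: 46.55
tool_pos: [0.6192, -0.0134, 0.1194]
tool_rot: [0.705, -0.704, 0.063, -0.063]
contact_force: [0.1, 0.3, -1.1]
gripper_width: 0.433
```

drive_tool([
  [[0, 0.04, -0.03], [0, 0, 0], 1],
  [[0, 0, 0], [0, 0, 0], 1],
  [[0, 0, 0], [0, 0, 0], 1],
])

```text
time: 46.85
tool_pos: [0.619, -0.0142, 0.1184]
tool_rot: [0.705, -0.704, 0.063, -0.063]
contact_force: [0.7, -0.6, -0.2]
gripper_width: 0.432
```

drive_tool([
  [[0, 0.03, 0], [0, 0, 0], 1],
  [[0, 0, 0], [0, 0, 0], 1],
  [[0, 0, 0], [0, 0, 0], 1],
])

```text
time: 47.15
tool_pos: [0.6191, -0.0142, 0.118]
tool_rot: [0.705, -0.704, 0.062, -0.063]
contact_force: [-0.1, 0.6, 1.7]
gripper_width: 0.436
```

Touching (1.7 N). Open, and rise.

drive_tool([
  [[0, 0, 0], [0, 0, 0], 0],
  [[0, 0, 0], [0, 0, 0], -0.4],
  [[0, 0, 0], [0, 0, 0], -0.4],
  [[0, 0, 0], [0, 0, 0], -0.4],
  [[0, -0.4, 0], [0, 0, 0], -0.4],
  [[0, -0.8, 0], [0, 0, 0], -0.4],
  [[0, -1, 0], [0, 0, 0], -0.4],
  [[0, -1, 0], [0, 0, 0], -0.4],
  [[0, -1, 0], [0, 0, 0], -0.4],
  [[0, -0.8, 0], [0, 0, 0], -0.4],
  [[0, 0, 0], [0, 0, 0], -0.4],
  [[0, 0, 0], [0, 0, 0], -0.4],
])

```text
time: 48.35
tool_pos: [0.619, -0.0143, 0.243]
tool_rot: [0.705, -0.704, 0.062, -0.063]
contact_force: [0.2, 0.0, -0.3]
gripper_width: 0.7
```

```bash
python3 -c "
from h import *
from plant import manip
f,T=snap('w19');check(cloud(f,T))
cv2.imwrite('pics/side1.png',manip.grab_frame('side')['img'][130:330,160:460].repeat(2,0).repeat(2,1))
fish(f,T,.1235,.132,(.6199,-.0088))"
```

```text
bat 17011 ((-0.05262565612792969, -0.41315460205078125), (60.208412170410156, 200.21530151367188), 0.1099400594830513) 0.1174
fish 3700 ((0.027126312255859375, 0.5775794982910156), (39.06206512451172, 74.25980377197266), 1.3115265369415283) 0.1261
3754 z 0.12607750807967344 rect ((620.0635986328125, -8.241886138916016), (74.25980377197266, 39.129940032958984), 81.01153564453125)
axis deg 79.59439 [619.9851    -9.277078]
```

View pics/side1.png

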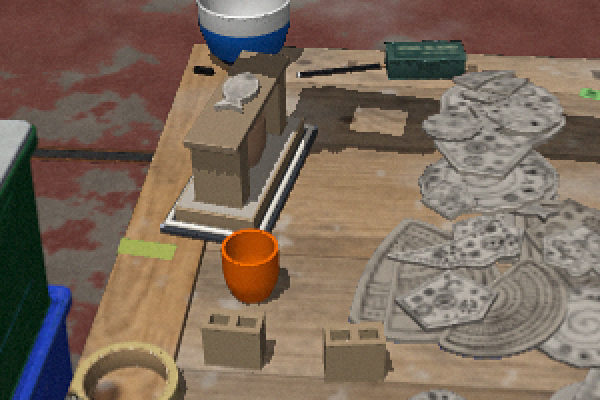

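View pics/w19.png

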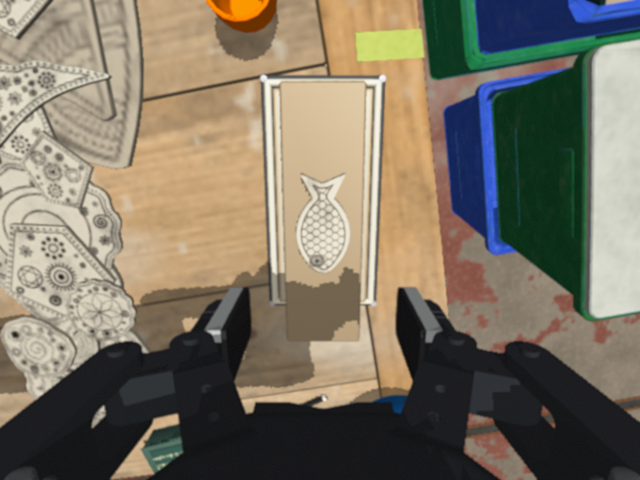

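The stack stands: bat centred and in line, fish in the middle, cup visible under the bat, and the short props untouched. The arm is about 100 mm clear above, so I'm handing in.

```bash
python3 -c "
from plant import manip
print(manip.job_done())"
```

```text
the job is handed in; nothing more can be done
None
```

The firing stack is built and handed in at about 48 s of the 125 s allowed. I placed the two tall props on their marks, the cup between them, the long bat across the props and the fish plaque on the bat. The short props, the orange cup and the pile of plaques were not touched.

All figures below are errors from the intended position on the base, measured with the wrist camera (calibration good to about 2 mm):

| Part | Offset from target | Angle error |
|---|---|---|
| Tall props | up to 0.7 mm | 0.3° or less (an earlier close view read 0.5° for the first) |
| Clay cup | about 0.6 mm | – |
| Bat | about 0.4 mm | 0.1° |
| Fish plaque | about 0.6 mm | 0.1° to 1.3°, depending on the fit |

- **After release:** I measured the props and cup before laying the bat over them. The bat and fish were measured after everything was released, and the last side view shows the whole stack standing.
- **Readings that disagreed:** The first top-view depth fit put the base's angle 2.6° away from the wrist view of the marks. I used the marks, and later close views agreed with them to within half a degree.
- **Forces:** No reading I took went above about 7 N, and no check failed.

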